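# Back a jammed specimen mount out of the feeder chute and case it

### The job

The red specimen mount is oversize and has jammed in the throat of the feeder's sloping chute. Nudge it back up the chute, past the sprung roller and out from under the keeper strips, then lift it out of the open window and lay it flat, face up, in the recess of the blue clamshell case, setting it down rather than dropping it. Leave the case shut and do not disturb the other things on the bench.

Things in the scene. Friction and masses are not known exactly. Their poses are not given: they have to be found in the camera images.
- mount: The jammed part: red resin disc, 50 mm diameter, 20 mm thick, about 75 g (varies), a small steel rectangle in its top face. Origin: centre of its underside; z is its axis, out of the top face. It starts face up on the chute floor, wedged in the throat. It may turn about its own axis, so its x and y mean nothing.
- feeder: The feeder, fixed; its place and heading vary and it stands left or right of the robot's centre line, the case on the other side. Origin: on the table under the chute. x points level in the uphill direction, away from the robot (within 17 degrees of straight ahead), z up. Dark base plate 330 mm long (x -160 to 170), 120 mm wide, 16 mm high.
- chute: Its sloping aluminium chute. Origin: on the channel floor, mid-width, at the low end near the robot, 55 mm above the table. x runs up along the floor, 22 degrees above level; y across, to the left looking uphill; z square to the floor. Side walls to chute x = 145 mm, 22 mm high, outer faces at y = +-30 mm; end stop 16 mm high at x below 7 mm. The drive is off: the mount stays by friction where it is left.
- nest (a point): Chute floor at chute x = 48 mm, axes as the chute's: middle of the empty nest (x 7 to 76 mm) downhill of the mount, between brass gauge jaws 47 mm apart, too narrow for the mount; open above up to x = 65 mm. Let closed fingertips down here to push the mount uphill; they may reach 3 mm above the floor.
- jam (a point): Chute floor at chute x = 101 mm, where the wedged mount's origin is (its downhill side at x = 76 mm). Two steel keeper strips over x = 65 to 145 mm, 22 to 25 mm above the floor, cover the mount's edges, so it cannot be lifted here; the open slot between them is 40 mm wide (y -20 to 20 mm), and closed fingertips can travel along it uphill. The channel is 52 mm wide uphill of here.
- spring_roller (a point): White sprung anti-return roller, 12 mm diameter, in the left wall at chute x = 115 mm; it reaches in to y = 21 mm and yields sideways. Pushing the mount uphill past it takes about 4 to 10 N; after that the mount slides easily (1 N).
- window (a point): Chute floor at chute x = 170 mm: middle of the open window (x 145 to 226 mm), where the backed-out mount should lie to be lifted. No walls here, only side rails 4 mm high at y = +-26 to 29 mm and free space outside them: grip the mount across y, fingertips 5 mm or more above the floor. It lifts free when its origin is beyond x = 161 mm; gate pins stop it at 178 mm.
- magazine (a point): Chute floor under the magazine: four rods and a black top ring of 68 mm diameter with three black mounts inside, all fixed, 110 mm tall, square to the chute floor, so it leans over the window towards the robot and an upright gripper hits it. Lean the gripper back towards the low end, 25 to 45 degrees from vertical, fingertips pointing down and uphill.
- case: Blue clamshell case, fixed; place and heading vary; its front (with the tab) faces the robot within 20 degrees. Origin: centre of its underside, on the table; x points from the front to the hinge side, z up. Lower shell 114 mm (x) by 128 mm (y), walls 4 mm, rim 24 mm above the table, filled by a black pad, top 10 mm above the table, with one round recess.
- recess (a point): Centre of the recess's floor, 6 mm above the table, case axes. The recess is round, 62 mm diameter, 4 mm deep. The mount's origin belongs here.
- lid (a joint): Angle of the case's lid in rad: 0 closed, up to 1.85 open (leaning back past upright). It starts closed or ajar (up to 0.15). The hinge is stiff: the lid stays where it is left and takes 1 to 2 N at the tab to move either way. The lid is a shell 22 mm deep, 114 mm from hinge line to front face, 128 mm wide, flat on top; closed, its top is 47 mm above the table.
- tab (a point): Point in the white lifting tab at the lid's lower front edge: 24 mm wide (y), 6 mm thick, standing out 34 mm from the lid's front; this point is 21 mm out, 135 mm from the hinge line; axes as the lid's. Lid closed, it is 31 mm above the table with free space around and below: pinch it by its two sides, fingertips no more than 8 mm past this point, and swing it up about the hinge; it turns between the pads.
- hinge (a point): Middle of the lid's hinge line, at the rear edge of the lower shell, 24.5 mm above the table; the line runs along the case's y. Axes as the case's.
- bottle: Bystander: white bottle with black cap, 58 mm diameter, 150 mm tall, loose. Origin: centre of its underside.
- jar: Bystander: amber glass jar, 56 mm diameter, 62 mm tall, loose. Origin: centre of its underside.
- tray: Bystander: steel tray 150 by 100 mm, 28 mm high, loose. Origin: centre of its underside.
- spare1: Bystander: black mount of the right size, 46 mm diameter, 20 mm thick, lying in the tray.
- spare2: Bystander: another black mount like it in the tray.
- beaker: Bystander: glass beaker, 60 mm diameter, 75 mm tall, loose.
- loupe: Bystander: black loupe, 42 mm diameter, 40 mm tall, loose, at the back.
- driver: Bystander: screwdriver with a green handle, 170 mm long, 30 mm thick, lying between the feeder and the case, nearer the robot.
Mind the look-alikes: they are no part of the job. Of the things shaped like the case, the blue one is meant. Several things have the shape of the mount; the one meant has the colours described above.

How it is judged (in metres and radians):
On the way, in this order (a step that is already met when the one before it is completed fails the run):
1. the mount has been backed up the chute past the roller and clear of the keeper strips, and still lies on the chute floor in the window (x of mount in the frame of chute above 0.158 m and y of mount in the frame of chute between -0.012 and 0.012 m and z of mount in the frame of chute between -0.004 and 0.006 m), for 0.1 s.
2. the mount has been lifted out, at least 40 mm off the chute floor (z of mount in the frame of chute above 0.04 m), for 0.1 s.
3. the mount lies flat in the case's recess, face up, let go (x of mount in the frame of case between -0.01 and 0.01 m and y of mount in the frame of case between -0.01 and 0.01 m and z of mount in the frame of case between 0.003 and 0.009 m and angle between mount's own z axis and vertical below 0.09 rad and contact force between the fingers and mount below 0.1 N), for 0.1 s.
At the end, for the whole second after the job is handed in: the mount lies at rest, flat (within 5 degrees) in the recess of the case (centre within 10 mm of the recess's centre along each case axis, underside 3 to 9 mm above the table), let go, and the lid is shut (below 0.06 rad) (all of step 3 and value of joint lid below 0.06 rad and linear speed of mount below 0.02 m/s); the robot touches nothing.
It fails at once if the mount is dropped (falls freely faster than 0.7 m/s, a drop of about 25 mm) (linear speed of mount above 0.7 m/s and contact force between anything else and mount below 0.02 N).
It fails at once if a bystander (bottle, jar, tray, spare mounts, beaker, loupe, screwdriver) is moved more than 30 mm (distance of any of bottle, jar, tray, spare1, spare2, beaker, loupe, driver from where it was at the start of the episode above 0.03 m).
It also fails if it takes over 72 s, if anything falls off the work surface, if the arm or the gripper's body presses on something with over 40 N, if the wrist force passes 120 N, or if a joint passes its speed limit or range.

### The arm

A 6-joint arm with a two-finger parallel gripper is mounted at the origin on the work surface. World frame = base frame: x ahead of the robot, y to its left, z up, the work surface at z = 0. Lengths are in mm, angles in rad, forces in N, time in s.
With the tool pointing down it reaches from about 350 to 775 mm from the base axis. Payload 7.3 kg.
Tool frame: the origin (TCP) lies between the finger pads; the fingertips stand 22 mm ahead of it and the grasp point (between the pads) lies 3 mm ahead of it (nose_length is the distance from the TCP to the fingertips, in mm); z points along the fingers, y is the direction in which the jaws open and shut (so a half turn about z gives the same grasp; the last joint's range is limited). The gripper opens to 92 mm and grips with 3 to 60 N. Pads are 19 mm wide; open, the fingers measure 130 mm over their backs; the gripper's body (75 mm by 190 mm) begins 47 mm behind the grasp point.
Start: joints at [1.085, 0.342, 1.524, -0, 1.275, -0.146], TCP at [174.967, 495.004, 248.741] pointing down, gripper open.
Joint ranges: [-2.53, 2.53], [-0.77, 2.02], [0.04, 2.7], [-1, 4.14], [0.28, 2.66], [-3.11, 3.11]. Speed limits (rad/s): [2.57, 2.57, 3.14, 3.14, 3.14, 3.14].

### API

Orientations are given as [roll, pitch, yaw] about the fixed x, y, z axes, in that order (R = Rz(yaw) Ry(pitch) Rx(roll)).
In Python, from plant import get_obs, capture, close_job, nose_length gives the robot as it stands.
- The arm moves only by the tool step_arm, never from a script. Its argument "increments" is text: rows parted by semicolons, each of 7 numbers parted by spaces: the turn, a rotation vector about the tool's x, y, z in rad, then the shift along the tool's x, y, z in mm, then the opening, from -1 (shut) to 1 (fully open). A call has 1 to 20 rows; each row is the pose to reach, as a shift and turn from the pose commanded when the call began, along the tool's axes at that moment; what a row does not reach only later rows make up. A row lasts 1/8 s, in which the tool goes at most 62.5 mm and 10.7 degrees, less where a joint would pass 70% of its speed; a pose out of reach is approached as far as the arm can. A call with a gripper value outside its range is refused whole. The fingers move at their own pace and stop on an object; the grip force is fixed at half the most. Time passes only in rows, so rows that repeat a pose let the fingers close. It gives the time, the measured TCP pose, the force and the opening at its end, in the units of the state.
- get_obs(): the state, without advancing time (a new reading comes with each control period).
- capture(name): name is "scene" or "side" or "wrist"; returns a dict with "frame" (480x640x3 uint8, red, green, blue), "K" (3x3 intrinsics, pixels), "distortion" ([k1, k2, p1, p2, k3] as OpenCV has them; the pictures are not rectified), "extrinsics" (4x4, takes a point from world to camera coordinates); the wrist camera has in their place "tool_from_camera" (4x4, takes a point from camera to tool coordinates, whose origin is the TCP and whose axes are the flange's). Camera axes: x right, y down, z forward; pixel columns grow to the right and rows downward; lengths in mm; the calibration is good to about 2 mm. A picture is of the moment at which its call begins: read the wrist's pose just before it. There is no depth.
- close_job(): hands the job in, once; it reports no verdict.
The state is a dict: "time": time; "joint_positions": joint angles; "dq": joint speeds; "tau": joint torques, N m; "tool_pos": TCP position; "tcp_rot": TCP orientation; "contact_force": force on the tool from outside, world axes, zero at the start; "moment": the same for the moment, N m; "grip_width": finger opening in mm.
Only numpy, scipy, OpenCV 4.12 (cv2) and the standard library are available. Lean on these libraries where they do the work, as an engineer would, in place of code of your own. Each camera call takes 0.05 s, during which the arm holds its last target.

## Working session

There is one attempt and no reset: what is moved stays moved. The work goes in short steps, Python scripts to look and compute and a tool call to move; the robot and the scene stay as the last step left them, time stands still between calls to the robot, and variables do not carry over. Pictures are saved under pics/ and viewed, and the job is handed in when it is done.

Besides the shell and the picture viewer there is one more tool, called after "Emit:" as name(argument=value, ...), one argument or row to a line, values as JSON. step_arm: Moves the arm, as the interface text tells. Its arguments: {"type":"object","properties":{"increments":{"type":"string"}},"required":["increments"]}

```bash
ls; mkdir -p pics
cat > h.py <<'E'
import numpy as np, cv2, pickle
from scipy.spatial.transform import Rotation as R
from plant import get_obs, capture, close_job, nose_length
def T_tool(o):
    T=np.eye(4); T[:3,:3]=R.from_euler('xyz',o['tcp_rot']).as_matrix(); T[:3,3]=o['tool_pos']; return T
def snap(name,fn):
    o=get_obs(); c=capture(name)
    if name=='wrist':
        c['extrinsics']=np.linalg.inv(T_tool(o)@np.array(c['tool_from_camera']))
    c={k:np.array(v) for k,v in c.items()}
    cv2.imwrite(f'pics/{fn}.png',c['frame'][:,:,::-1]); pickle.dump((o,c),open(f'pics/{fn}.pkl','wb'))
    return o,c
def load(fn): return pickle.load(open(f'pics/{fn}.pkl','rb'))
def proj(c,P):
    P=np.atleast_2d(np.array(P,float)); E=c['extrinsics']
    return cv2.projectPoints(P,cv2.Rodrigues(E[:3,:3])[0],E[:3,3],c['K'],c['distortion'])[0].reshape(-1,2)
def ray(c,uv):
    n=cv2.undistortPoints(np.array(uv,float).reshape(-1,1,2),c['K'],c['distortion']).reshape(-1,2)
    E=c['extrinsics']; Rm=E[:3,:3]; o=-Rm.T@E[:3,3]
    d=np.c_[n,np.ones(len(n))]@Rm
    return o,d
def onz(c,uv,z):
    o,d=ray(c,uv); return o+d*((z-o[2])/d[:,2])[:,None]
def crop(fn,x0,y0,x1,y1,s,out):
    im=cv2.imread(f'pics/{fn}.png')[y0:y1,x0:x1]
    cv2.imwrite(f'pics/{out}.png',cv2.resize(im,None,fx=s,fy=s,interpolation=cv2.INTER_CUBIC))
E
python3 - <<'E'
from h import *
for n in ['scene','side','wrist']:
    o,c=snap(n,n+'0'); print(n,np.round(np.linalg.inv(c['extrinsics'])[:3,:],2).tolist(),c['K'].tolist(),c['distortion'].tolist())
print(o, nose_length if not callable(nose_length) else nose_length())
E
```

```text
pics
scene [[0.83, 0.42, -0.36, 1034.43], [0.55, -0.64, 0.53, -672.21], [-0.01, -0.64, -0.76, 1043.12]] [[523.058997585497, 0.0, 321.4973968174804], [0.0, 523.058997585497, 229.94349772756593], [0.0, 0.0, 1.0]] [-0.10623001862879358, 0.0, 0.0, 0.0, 0.0]
side [[0.66, -0.42, 0.62, -216.54], [-0.75, -0.35, 0.56, -743.22], [-0.02, -0.84, -0.55, 799.38]] [[611.7098996276752, 0.0, 323.674901513739], [0.0, 611.7098996276752, 241.3171928611207], [0.0, 0.0, 1.0]] [-0.05381337729966601, 0.0, 0.0, 0.0, 0.0]
wrist [[0.33, 0.91, 0.26, 105.24], [0.94, -0.32, -0.09, 520.42], [-0.0, 0.28, -0.96, 384.38]] [[406.42996996820386, 0.0, 317.1587967599665], [0.0, 406.42996996820386, 236.08219951363887], [0.0, 0.0, 1.0]] [-0.08829972468628088, 0.0, 0.0, 0.0, 0.0]
{'time': 0.1, 'joint_positions': array([ 1.08499668e+00,  3.42669982e-01,  1.52490436e+00,  1.46155495e-05,
        1.27537618e+00, -1.46013246e-01]), 'dq': array([-0.00027816, -0.00030887, -0.00381326,  0.00238167, -0.00048913,
       -0.00102598]), 'tau': array([ 4.25939315e-04, -4.32003593e+01, -2.44694102e+01,  7.17741321e-02,
        5.26349957e-02, -5.10360496e-05]), 'tool_pos': array([174.80668059, 494.70610147, 248.11161825]), 'tcp_rot': array([-3.14025127e+00, -2.11390482e-04,  2.80180185e+00]), 'contact_force': array([ 0.09048038, -0.83428371, -0.55964348]), 'moment': array([-0.02711636, -0.03931323,  0.02261497]), 'grip_width': 92.01176941543724} 22.0
```

View pics/scene0.png

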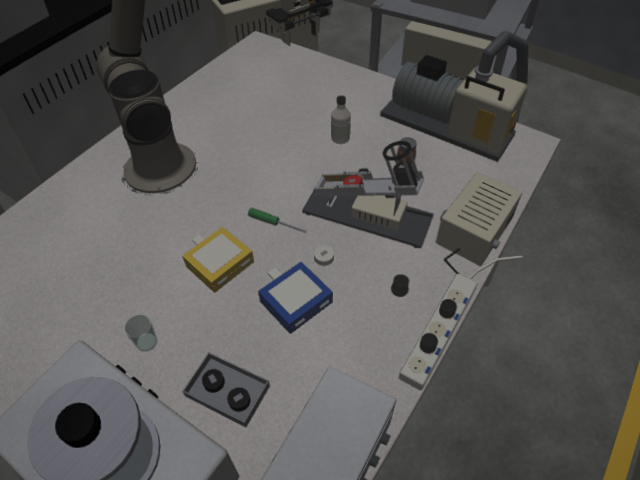

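View pics/side0.png

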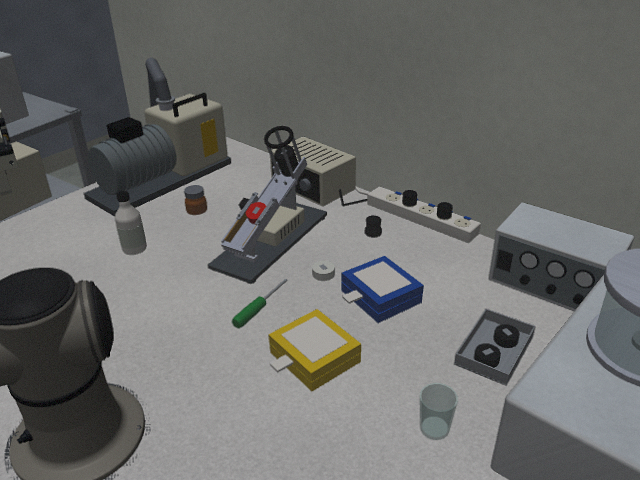

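View pics/wrist0.png

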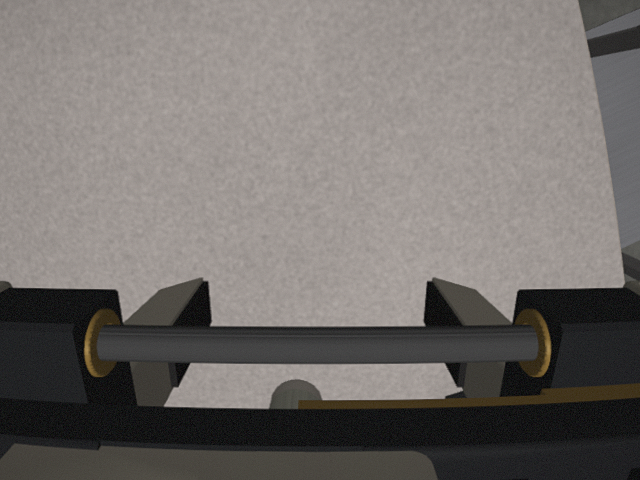

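The pictures show the feeder at scene ~(370,195) with the red mount at (352,180). The blue case is at (295,295), with a yellow decoy case and a grey puck between them. Next I'll enlarge these.

Run:
```python
from h import *
crop('scene0',295,130,445,245,5,'s_feed'); crop('side0',200,120,335,285,4,'d_feed')
crop('scene0',250,250,345,335,7,'s_case'); crop('side0',330,245,435,325,7,'d_case')
```

```text
(no output)
```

View pics/s_feed.png

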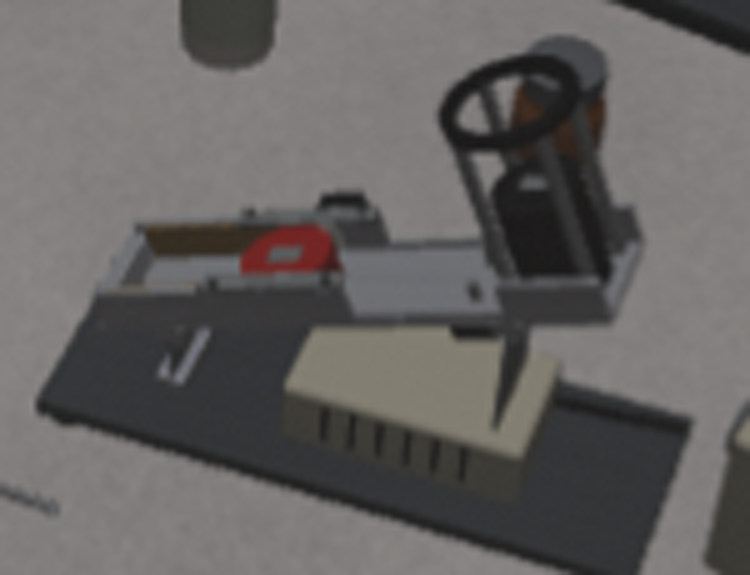

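View pics/d_feed.png

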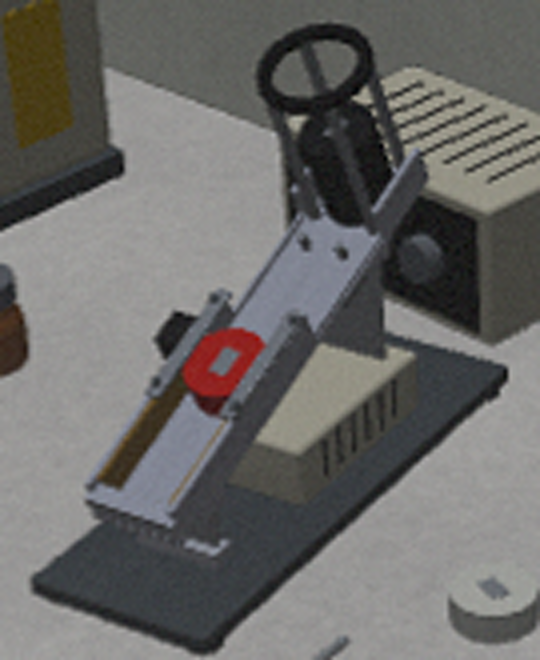

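View pics/s_case.png

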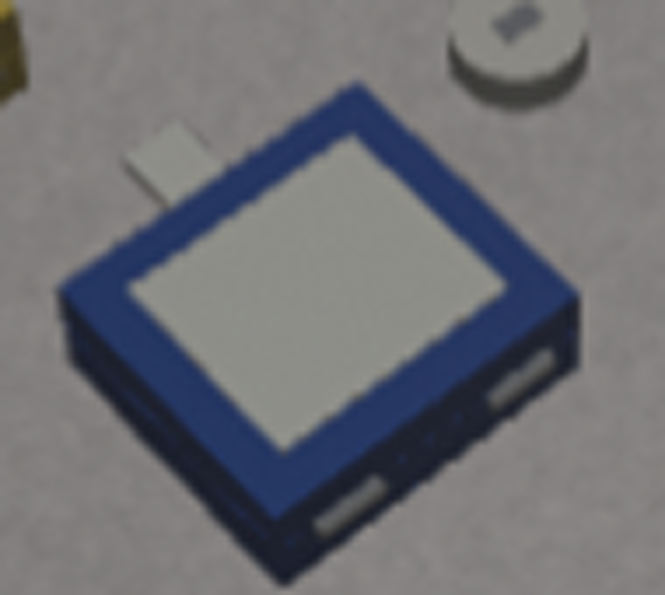

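View pics/d_case.png

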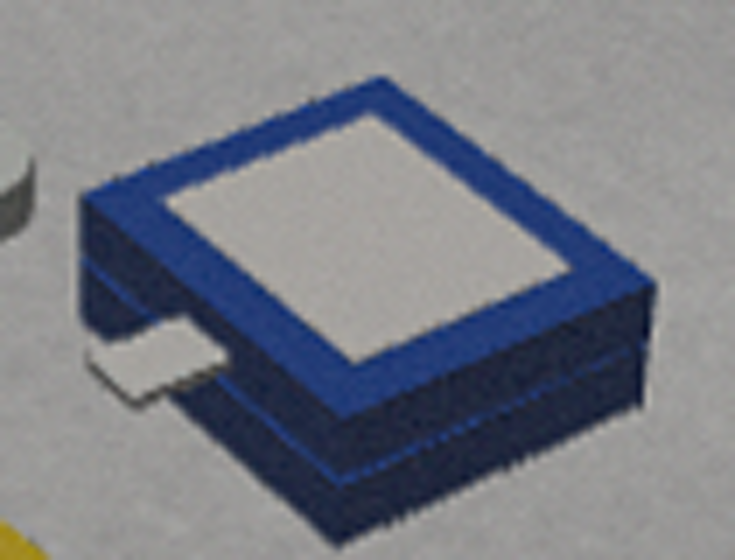

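```bash
cat > fit.py <<'E'
from h import *
from scipy.optimize import least_squares
_,cs=load('scene0'); _,cd=load('side0')
def sf(u,v): return (295+u/5,130+v/5)
def df(u,v): return (200+u/4,120+v/4)
def sc(u,v): return (250+u/7,250+v/7)
def dc(u,v): return (330+u/7,245+v/7)
A=np.deg2rad(22)
def feeder(p,frame,P):
    x,y,yaw,off=p; P=np.array(P,float)
    if frame=='c':
        P=np.array([off,0,55])+np.array([P[0]*np.cos(A)-P[2]*np.sin(A),P[1],P[0]*np.sin(A)+P[2]*np.cos(A)])
    c,s=np.cos(yaw),np.sin(yaw)
    return np.array([x+c*P[0]-s*P[1],y+s*P[0]+c*P[1],P[2]])
F=[(cd,df(33,575),'f',(-160,60,16)),(cd,df(207,635),'f',(-160,-60,16)),(cd,df(507,370),'f',(170,-60,16)),
(cd,df(87,488),'c',(0,30,22)),(cd,df(310,318),'c',(145,-30,25)),(cd,df(225,292),'c',(145,30,25)),(cd,df(224,361),'c',(101,0,20)),
(cs,sf(40,401),'f',(-160,-60,16)),(cs,sf(692,420),'f',(170,60,16)),
(cs,sf(97,291),'c',(0,-30,22)),(cs,sf(135,226),'c',(0,30,22)),(cs,sf(343,283),'c',(145,-30,25)),(cs,sf(380,208),'c',(145,30,25)),(cs,sf(285,254),'c',(101,0,20))]
def case(p,frame,P):
    x,y,yaw,th=p; P=np.array(P,float)
    if frame=='l':
        # rotate about hinge (57,24.5): opening raises front
        d=P-np.array([57,0,24.5]); c,s=np.cos(th),np.sin(th)
        P=np.array([57,0,24.5])+np.array([c*d[0]+s*d[2],d[1],-s*d[0]+c*d[2]])
    c,s=np.cos(yaw),np.sin(yaw)
    return np.array([x+c*P[0]-s*P[1],y+s*P[0]+c*P[1],P[2]])
C=[(cs,sc(358,82),'l',(-57,64,47)),(cs,sc(60,290),'l',(-57,-64,47)),(cs,sc(578,293),'l',(57,64,47)),(cs,sc(278,520),'l',(57,-64,47)),
(cs,sc(285,585),'f',(57,-64,0)),(cs,sc(578,367),'f',(57,64,0)),(cs,sc(70,362),'f',(-57,-64,0)),
(cs,sc(125,160),'l',(-91,-12,34)),(cs,sc(180,120),'l',(-91,12,34)),
(cd,dc(82,197),'l',(-57,64,47)),(cd,dc(345,418),'l',(-57,-64,47)),(cd,dc(655,285),'l',(57,-64,47)),(cd,dc(382,77),'l',(57,64,47)),
(cd,dc(338,545),'f',(-57,-64,0)),(cd,dc(641,403),'f',(57,-64,0)),(cd,dc(82,322),'f',(-57,64,0)),
(cd,dc(135,403),'l',(-91,-12,34)),(cd,dc(88,357),'l',(-91,12,34)),(cd,dc(180,320),'l',(-57,12,34)),(cd,dc(228,356),'l',(-57,-12,34))]
def fit(L,fn,p0):
    # plus a free per-camera pixel shift (calibration error), lightly held
    def r(q):
        e=[]
        for c,uv,f,P in L:
            sh=q[4:6] if c is cs else q[6:8]
            e.append(proj(c,fn(q[:4],f,P))[0]+sh-np.array(uv))
        return np.r_[np.concatenate(e),q[4:]*1.0]
    s=least_squares(r,np.r_[p0,0,0,0,0],loss='soft_l1',x_scale=np.r_[10,10,.1,.1 if fn is case else 10,1,1,1,1])
    return s,r(s.x)
if __name__=='__main__':
    s1,e=fit(F,feeder,[600,100,0,-100]); print('feeder',s1.x.round(3)); print(e[:-4].reshape(-1,2).round(1).tolist())
    s2,e=fit(C,case,[550,-150,0,0.05]); print('case',s2.x.round(3)); print(e[:-4].reshape(-1,2).round(1).tolist())
    for n,P in [('low',(0,0,0)),('nest',(48,0,0)),('jam',(101,0,0)),('window',(170,0,0)),('magtop',(226,0,110))]: print(n,feeder(s1.x[:4],'c',P).round(1))
    print('recess?',case(s2.x[:4],'f',(0,0,6)).round(1),'tab',case(s2.x[:4],'l',(-78,0,31)).round(1))
    np.save('fit.npy',np.array([s1.x[:4],s2.x[:4]]))
E
python3 fit.py
```

```text
feeder [ 6.10271e+02  1.63008e+02  1.91000e-01 -1.30780e+02  9.10000e-02
  1.30000e-02  4.90000e-02  1.37000e+00]
[[-0.2, 0.7], [0.0, 1.4], [1.6, -1.0], [-0.1, -0.8], [-0.5, -1.2], [-1.1, -0.8], [0.7, 0.7], [-0.6, -0.1], [1.6, -0.4], [-0.8, 0.8], [0.4, -1.1], [-0.5, 0.5], [0.1, -0.2], [0.2, 0.3]]
case [ 6.11084e+02 -1.62129e+02 -2.71000e-01  2.00000e-03  1.69000e-01
 -5.00000e-03  8.90000e-02  8.52000e-01]
[[0.1, -0.5], [-0.6, -0.4], [0.7, -0.4], [-0.5, -0.2], [-0.2, 1.0], [0.5, 0.1], [0.1, 0.4], [-0.2, -0.0], [-0.1, 0.3], [-0.4, -0.4], [-0.2, 0.2], [0.3, -1.1], [0.1, -0.9], [-0.0, 0.7], [0.6, 0.2], [-0.4, -0.2], [-0.2, -0.1], [-0.4, 0.3], [0.2, -0.3], [0.4, 0.6]]
low [481.9 138.2  55. ]
nest [525.6 146.6  73. ]
jam [573.8 156.   92.8]
window [636.6 168.1 118.7]
magtop [647.1 170.1 241.7]
recess? [ 611.1 -162.1    6. ] tab [ 535.9 -141.2   31.3]
```

Run:
```python
from h import *
o,c=load('wrist0')
print(np.round(c['tool_from_camera'],3))
T=T_tool(o)
im=c['frame'][:,:,::-1].copy()
for x in(-9.5,9.5):
  for y in (46,-46,65,-65):
    for z in (22,0,-20):
      q=proj(c,(T@[x,y,z,1])[:3])[0]; print(x,y,z,q.round(0)); cv2.circle(im,tuple(int(t) for t in q),3,(0,255,0) if abs(y)<50 else (0,0,255),-1)
im=cv2.convertScaleAbs(im,alpha=2,beta=20)
cv2.imwrite('pics/w0a.png',im)
```

```text
[[-1.00000e-03 -9.61000e-01 -2.76000e-01  7.41900e+01]
 [ 1.00000e+00 -1.00000e-03 -1.00000e-03  8.70000e-01]
 [ 1.00000e-03 -2.76000e-01  9.61000e-01 -1.36252e+02]
 [ 0.00000e+00  0.00000e+00  0.00000e+00  1.00000e+00]]
-9.5 46 22 [421. 320.]
-9.5 46 0 [435. 347.]
-9.5 46 -20 [451. 379.]
-9.5 -46 22 [210. 321.]
-9.5 -46 0 [196. 347.]
-9.5 -46 -20 [179. 379.]
-9.5 65 22 [464. 320.]
-9.5 65 0 [483. 347.]
-9.5 65 -20 [505. 377.]
-9.5 -65 22 [167. 320.]
-9.5 -65 0 [148. 347.]
-9.5 -65 -20 [126. 377.]
9.5 46 22 [425. 280.]
9.5 46 0 [439. 302.]
9.5 46 -20 [457. 329.]
9.5 -46 22 [206. 280.]
9.5 -46 0 [191. 303.]
9.5 -46 -20 [173. 329.]
9.5 65 22 [469. 280.]
9.5 65 0 [489. 302.]
9.5 65 -20 [513. 328.]
9.5 -65 22 [162. 280.]
9.5 -65 0 [141. 302.]
9.5 -65 -20 [117. 328.]
```

View pics/w0a.png

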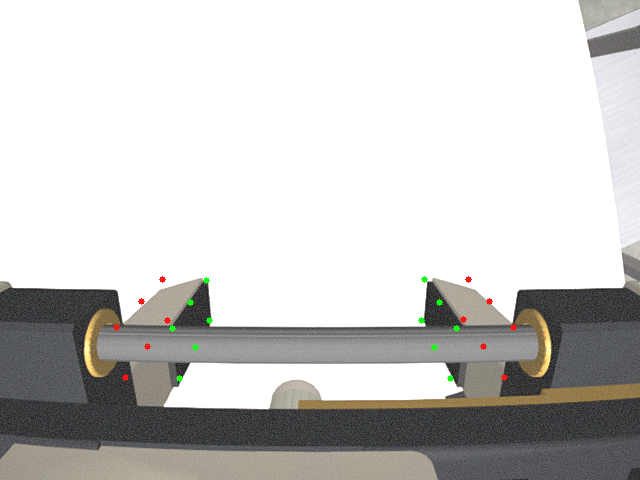

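```bash
cat >> h.py <<'E'
def inc(pos,Rm,o=None):
    o=o or get_obs(); T=T_tool(o)
    dr=R.from_matrix(T[:3,:3].T@Rm).as_rotvec(); dt=T[:3,:3].T@(np.array(pos)-T[:3,3])
    return np.r_[dr.round(4),dt.round(1)]
fp,cp=np.load('fit.npy') if __import__('os').path.exists('fit.npy') else (None,None)
def Rcase(tilt=0,yaw=None):
    # tool x -> -case x, tilt>0: leans back toward the robot (tip points ahead)
    yaw=cp[2] if yaw is None else yaw
    z=np.array([np.sin(tilt),0,-np.cos(tilt)]); x=np.array([-np.cos(tilt),0,-np.sin(tilt)]); y=np.cross(z,x)
    return R.from_euler('z',yaw).as_matrix()@np.c_[x,y,z]
E
python3 - <<'E'
from h import *
_,cd=load('side0'); _,cs=load('scene0')
print(onz(cd,[(360,350),(310,385),(270,340),(313,311)],47).round(0).tolist())
print('puck',onz(cd,[(323,268)],20).round(0).tolist(), onz(cs,[(323,252)],20).round(0).tolist())
print('driver',onz(cd,[(250,312),(286,280)],15).round(0).tolist())
print('bottle',onz(cd,[(134,250)],0), 'loupe',onz(cd,[(373,233)],0))
Rm=Rcase(); print(Rm.round(3), R.from_matrix(Rm).as_euler('xyz'))
print(inc([536,-141,110],Rm))
E
```

```text
[[416.0, -259.0, 47.0], [297.0, -248.0, 47.0], [331.0, -119.0, 47.0], [442.0, -124.0, 47.0]]
puck [[588.0, -22.0, 20.0]] [[590.0, -16.0, 20.0]]
driver [[387.0, -4.0, 15.0], [509.0, 15.0, 15.0]]
bottle [[376.91329568 388.2326417    0.        ]] loupe [[794.94242997  -1.01951343   0.        ]]
[[-0.963  0.268  0.   ]
 [ 0.268  0.963  0.   ]
 [ 0.     0.    -1.   ]] [-3.14159265  0.          2.87052062]
[-1.100e-03 -2.000e-04 -6.880e-02 -5.524e+02 -4.788e+02  1.387e+02]
```

Emit:
step_arm(
  increments="0 0 -0.069 -552 -479 139 0; 0 0 -0.069 -552 -479 139 0; 0 0 -0.069 -552 -479 139 0; 0 0 -0.069 -552 -479 139 0; 0 0 -0.069 -552 -479 139 0; 0 0 -0.069 -552 -479 139 0; 0 0 -0.069 -552 -479 139 0; 0 0 -0.069 -552 -479 139 0; 0 0 -0.069 -552 -479 139 0; 0 0 -0.069 -552 -479 139 0; 0 0 -0.069 -552 -479 139 0; 0 0 -0.069 -552 -479 139 0; 0 0 -0.069 -552 -479 139 0; 0 0 -0.069 -552 -479 139 0; 0 0 -0.069 -552 -479 139 0",
)

```text
time: 2.02
tool_pos: [535.3, -139.3, 110.0]
tcp_rot: [3.141, -0.0, 2.872]
contact_force: [1.0, 0.0, 0.4]
grip_width: 45.8
```

Run:
```python
from h import *
o,c=snap('wrist','w1'); 
import sys; sys.path.insert(0,'.')
import fit
im=cv2.convertScaleAbs(c['frame'][:,:,::-1],alpha=1.5,beta=10)
for P in [(-91,-12,34),(-91,12,34),(-57,12,34),(-57,-12,34),(-57,64,47),(-57,-64,47),(57,64,47),(57,-64,47)]:
    q=proj(c,fit.case(cp,'l',P))[0]; cv2.drawMarker(im,tuple(int(t) for t in q.round()),(0,0,255),0,12,1)
cv2.imwrite('pics/w1a.png',im); print(o['tool_pos'])
```

```text
[ 535.27713667 -139.26146172  109.98029904]
```

View pics/w1a.png

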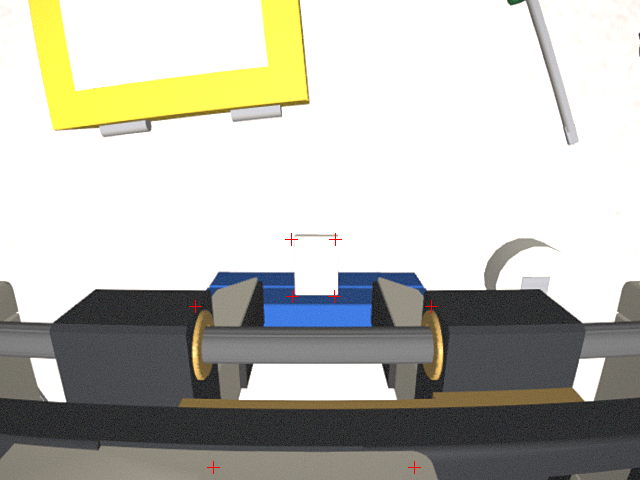

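Emit:
step_arm(
  increments="0 0 0 0 0 32 0; 0 0 0 0 0 63 0; 0 0 0 0 0 63 0; 0 0 0 0 0 63 -1; 0 0 0 0 0 63 -1; 0 0 0 0 0 63 -1; 0 0 0 0 0 63 -1; 0 0 0 0 0 63 -1",
)

```text
time: 3.08
tool_pos: [536.4, -140.4, 47.1]
tcp_rot: [3.141, 0.002, 2.871]
contact_force: [3.9, 3.6, 0.4]
grip_width: 23.8
```

Run:
```python
import numpy as np
for th in np.arange(0.1,1.75,0.1):
    c,s=np.cos(th),np.sin(th); print(round(th,2), round(-(-135*c+6.5*s+135),1), round(-(135*s+6.5*c-6.5),1))
```

```text
0.1 -1.3 -13.4
0.2 -4.0 -26.7
0.3 -8.0 -39.6
0.4 -13.2 -52.1
0.5 -19.6 -63.9
0.6 -27.2 -75.1
0.7 -35.9 -85.4
0.8 -45.6 -94.9
0.9 -56.2 -103.3
1.0 -67.5 -110.6
1.1 -79.6 -116.8
1.2 -92.1 -121.7
1.3 -105.2 -125.3
1.4 -118.5 -127.6
1.5 -131.9 -128.6
1.6 -145.4 -128.3
1.7 -158.8 -126.5
```

Emit:
step_arm(
  increments="0 0 0 -1.3 0 -13.4 -1; 0 0 0 -4 0 -26.7 -1; 0 0 0 -8 0 -39.6 -1; 0 0 0 -13.2 0 -52.1 -1; 0 0 0 -19.6 0 -63.9 -1; 0 0 0 -27.2 0 -75.1 -1",
)

```text
time: 3.82
tool_pos: [562.0, -147.5, 121.5]
tcp_rot: [3.141, -0.001, 2.871]
contact_force: [5.3, 2.0, -7.4]
grip_width: 23.2
```

Emit:
step_arm(
  increments="0 0 0 -8.7 0 -10.3 -1; 0 0 0 -18.4 0 -19.8 -1; 0 0 0 -29 0 -28.2 -1; 0 0 0 -40.3 0 -35.5 -1; 0 0 0 -52.4 0 -41.7 -1; 0 0 0 -64.9 0 -46.6 -1; 0 0 0 -78 0 -50.2 -1; 0 0 0 -91.3 0 -52.5 -1; 0 0 0 -104.7 0 -53.5 -1; 0 0 0 -118.2 0 -53.2 -1; 0 0 0 -131.6 0 -51.4 -1; 0 0 0 -131.6 0 -51.4 -1",
)

```text
time: 5.32
tool_pos: [689.4, -182.9, 174.0]
tcp_rot: [3.141, 0.001, 2.871]
contact_force: [1.1, 4.3, 4.3]
grip_width: 23.0
```

Emit:
step_arm(
  increments="0 0 0 0 0 0 0; 0 0 0 0 0 0 0; 0 0 0 0 0 0 0; 0 0 0 0 0 -40 0; 0 0 0 0 0 -80 0; 0 0 0 0 0 -80 0",
)

```text
time: 6.08
tool_pos: [689.9, -183.8, 257.7]
tcp_rot: [-3.141, 0.008, 2.871]
contact_force: [-0.6, -0.2, 0.0]
grip_width: 46.0
```

Run:
```python
from h import *
o,c=snap('side','side1'); print(o['tool_pos'],o['contact_force'])
o,c=snap('scene','scene1')
im=cv2.imread('pics/side1.png'); cv2.imwrite('pics/side1a.png',cv2.resize(im[100:340,200:520],None,fx=2.5,fy=2.5,interpolation=2))
im=cv2.imread('pics/scene1.png'); cv2.imwrite('pics/scene1a.png',cv2.resize(im[120:360,180:500],None,fx=2.5,fy=2.5,interpolation=2))
```

```text
[ 689.88340706 -183.78826791  257.71394454] [-0.64607218 -0.19173554  0.00669923]
```

View pics/side1a.png

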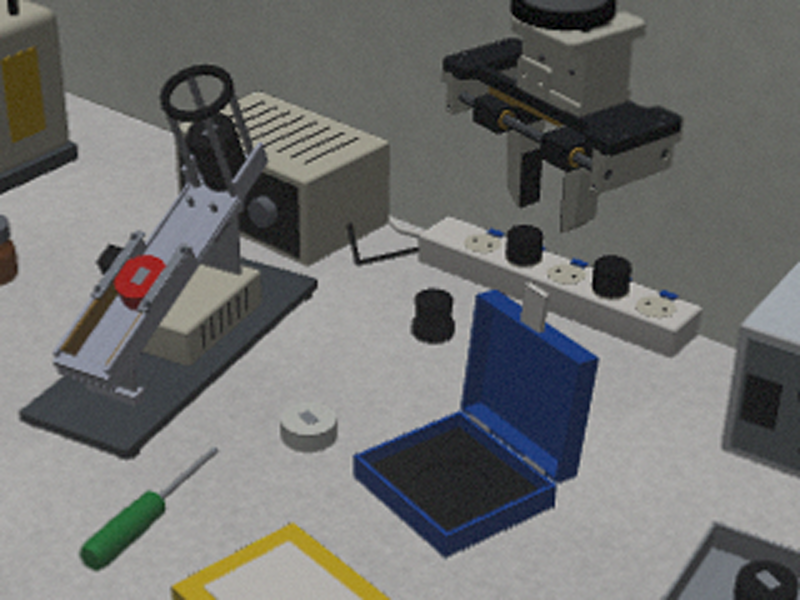

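View pics/scene1a.png

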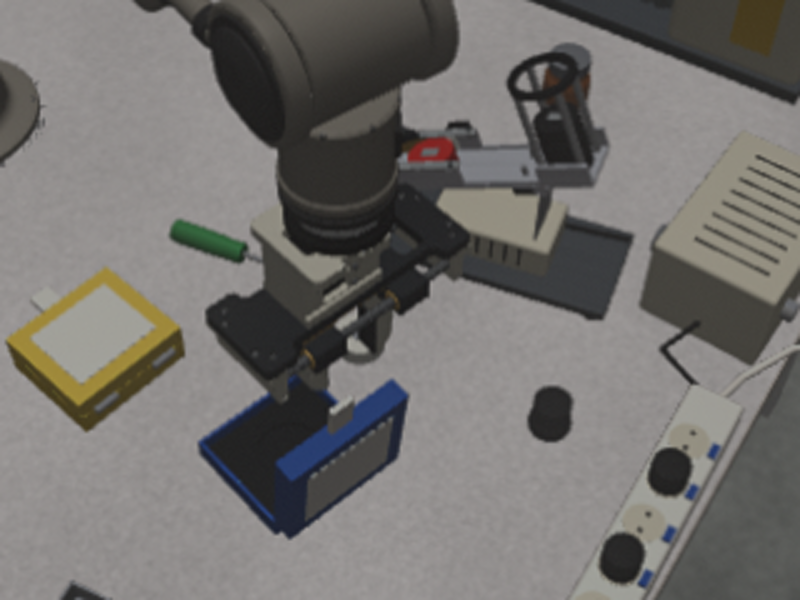

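```bash
cat >> h.py <<'E'
A=np.deg2rad(22)
def chute(P,off=np.zeros(3)):
    x,y,yaw,f=fp; P=np.array(P,float)+off
    q=np.array([f+P[0]*np.cos(A)-P[2]*np.sin(A),P[1],55+P[0]*np.sin(A)+P[2]*np.cos(A)])
    return np.array([x,y,0])+R.from_euler('z',yaw).as_matrix()@q
def to_chute(W):
    x,y,yaw,f=fp; q=R.from_euler('z',-yaw).as_matrix()@(np.array(W)-[x,y,0])-[f,0,55]
    return np.array([q[0]*np.cos(A)+q[2]*np.sin(A),q[1],-q[0]*np.sin(A)+q[2]*np.cos(A)])
def Rchute(tiltdeg): return Rcase(np.deg2rad(tiltdeg),fp[2])
def tcp_for_tip(P,tiltdeg): # tip centre at chute P
    Rm=Rchute(tiltdeg); return chute(P)-22*Rm[:,2],Rm
def tip_now():
    o=get_obs(); T=T_tool(o); return to_chute(T[:3,3]+22*T[:3,2])
E
python3 - <<'E'
from h import *
p,Rm=tcp_for_tip((46,0,90),28); print(p,inc(p,Rm))
E
```

```text
[480.506811   137.89140519 175.10329725] [-1.130e-01 -4.801e-01 -4.529e-01  2.863e+02  2.537e+02  7.790e+01]
```

Emit:
step_arm(
  increments="-0.113 -0.48 -0.453 286.3 253.7 77.9 -1; -0.113 -0.48 -0.453 286.3 253.7 77.9 -1; -0.113 -0.48 -0.453 286.3 253.7 77.9 -1; -0.113 -0.48 -0.453 286.3 253.7 77.9 -1; -0.113 -0.48 -0.453 286.3 253.7 77.9 -1; -0.113 -0.48 -0.453 286.3 253.7 77.9 -1; -0.113 -0.48 -0.453 286.3 253.7 77.9 -1; -0.113 -0.48 -0.453 286.3 253.7 77.9 -1; -0.113 -0.48 -0.453 286.3 253.7 77.9 -1; -0.113 -0.48 -0.453 286.3 253.7 77.9 -1; -0.113 -0.48 -0.453 286.3 253.7 77.9 -1; -0.113 -0.48 -0.453 286.3 253.7 77.9 -1",
)

```text
time: 7.68
tool_pos: [481.1, 137.4, 175.3]
tcp_rot: [3.142, 0.489, -2.951]
contact_force: [0.3, 0.4, 0.6]
grip_width: 0.3
```

Run:
```python
from h import *
o,c=snap('wrist','w2'); print(o['tool_pos'],o['tcp_rot'],o['grip_width'],tip_now())
im=cv2.convertScaleAbs(c['frame'][:,:,::-1],alpha=1.5,beta=10)
for P in [(0,30,22),(0,-30,22),(145,30,25),(145,-30,25),(65,20,25),(65,-20,25),(145,20,25),(145,-20,25),(101,0,20),(7,0,0)]:
    q=proj(c,chute(P))[0]; cv2.drawMarker(im,tuple(int(t) for t in q.round()),(0,255,0),0,12,1)
cv2.imwrite('pics/w2a.png',im)
snap('side','side2'); crop('side2',180,80,350,285,3,'side2a')
```

```text
[481.06691051 137.44762165 175.34640286] [ 3.14152419  0.48895462 -2.95109547] 0.26753539568084833 [46.48831831 -0.40534028 90.07458472]
```

View pics/w2a.png

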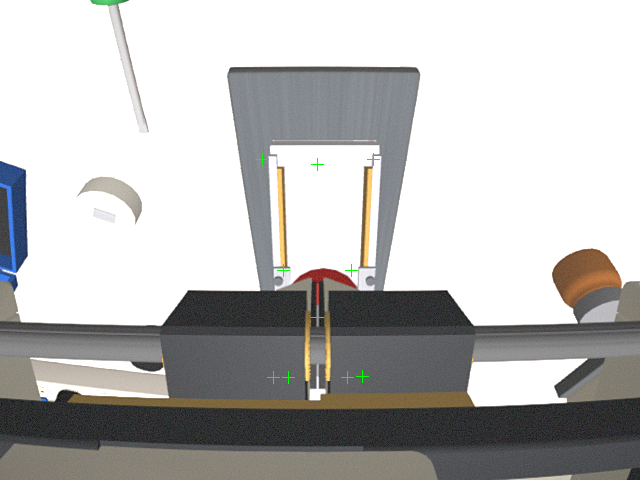

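View pics/side2a.png

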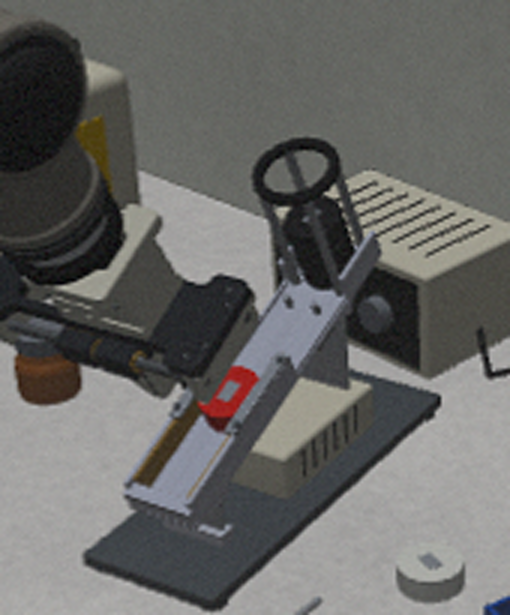

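Run:
```python
from h import *
crop('w2a',220,60,430,300,3.3,'w2c')
im=cv2.imread('pics/w2.png')[130:310,240:400]; cv2.imwrite('pics/w2d.png',cv2.resize(im,None,fx=4.5,fy=3.3,interpolation=2))
```

```text
(no output)
```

View pics/w2d.png

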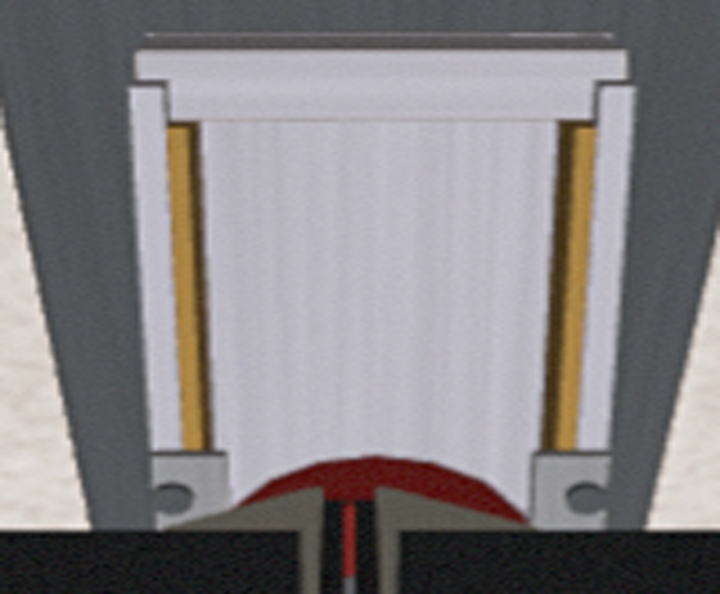

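```bash
cat > refit.py <<'E'
from fit import *
o,cw=load('w2')
M=np.array(cw['tool_from_camera']); M[1,3]=0; cw['extrinsics']=np.linalg.inv(T_tool(o)@M)
def w(u,v): return (240+u/4.5,130+v/3.3)
W=[(cw,w(130,85),'c',(0,30,22)),(cw,w(636,85),'c',(0,-30,22))]
W=[(cw,w(636,85),'c',(0,30,22)),(cw,w(130,85),'c',(0,-30,22)),(cw,w(532,453),'c',(65,20,25)),(cw,w(228,453),'c',(65,-20,25)),(cw,w(610,453),'c',(65,30,25)),(cw,w(152,453),'c',(65,-30,25))]
def r(q):
    e=[]
    for c,uv,f,P in F+W:
        sh=q[5:7] if c is cs else q[7:9] if c is cd else 0
        P=feeder(q[:4],f,P)+[0,0,q[4]]
        e.append((proj(c,P)[0]+sh-np.array(uv))*(2 if c is cw else 1))
    return np.r_[np.concatenate(e),q[5:]*.5,q[4]]
s=least_squares(r,np.r_[np.load('fit.npy')[0],0,0,0,0,0],loss='soft_l1',x_scale=[10,10,.1,10,1,1,1,1,1])
e=r(s.x); print(s.x.round(3)); print(e[:40].reshape(-1,2).round(1).tolist())
print(to_chute(feeder(s.x[:4],'c',(48,0,0))),to_chute(feeder(s.x[:4],'c',(145,0,0))))
np.save('fit2.npy',s.x[:5])
E
python3 refit.py
```

```text
[ 6.08030e+02  1.66137e+02  1.91000e-01 -1.31114e+02 -4.45000e-01
  2.97000e-01  9.44000e-01  1.72800e+00  1.39900e+00]
[[-0.2, 0.8], [-0.0, 1.5], [1.7, -0.9], [-0.3, -0.6], [-0.6, -1.0], [-1.1, -0.6], [0.6, 0.9], [-0.4, -0.1], [1.5, -0.4], [-0.8, 0.8], [0.5, -1.1], [-0.6, 0.4], [0.0, -0.2], [0.1, 0.3], [-0.5, 0.0], [0.6, 0.0], [0.8, -0.0], [-0.3, 0.1], [0.1, -0.1], [-0.6, 0.0]]
[46.20146345  3.50433895  0.72665593] [143.20146319   3.49718655   0.72665604]
```

```bash
cat >> h.py <<'E'
import os
if os.path.exists('fit2.npy'):
    _q=np.load('fit2.npy'); fp=_q[:4]; ZO=_q[4]
    _c,_t=chute,to_chute
    def chute(P): return _c(P)+[0,0,ZO]
    def to_chute(W): return _t(np.array(W)-[0,0,ZO])
E
python3 - <<'E'
from h import *
print(tip_now())
for P in [(45,0,60),(45,0,6)]:
    p,Rm=tcp_for_tip(P,28); print(p,inc(p,Rm))
E
```

```text
[48.4073187  -3.78137661 89.77945716]
[488.05902773 142.92546391 146.46829122] [ 0.00e+00  3.00e-04 -2.00e-04  6.50e+00  3.80e+00  2.93e+01]
[507.91948091 146.76798528  96.40036307] [ 0.00e+00  3.00e-04 -2.00e-04  1.22e+01  3.80e+00  8.30e+01]
```

Emit:
step_arm(
  increments="0 0 0 6.5 3.8 29 -1; 0 0 0 6.5 3.8 29 -1; 0 0 0 9 3.8 53 -1; 0 0 0 11.5 3.8 76 -1; 0 0 0 11.5 3.8 76 -1; 0 0 0 12.2 3.8 83 -1; 0 0 0 12.2 3.8 83 -1; 0 0 0 12.2 3.8 83 -1",
)

```text
time: 8.78
tool_pos: [515.6, 147.9, 117.7]
tcp_rot: [3.137, 0.456, -2.95]
contact_force: [-0.5, -0.1, 0.3]
grip_width: 0.5
```

Run:
```python
from h import *
print(tip_now())
o,c=snap('wrist','w3'); snap('side','side3'); crop('side3',200,120,335,285,4,'side3a')
im=cv2.imread('pics/w3.png')[150:400,200:440]; cv2.imwrite('pics/w3d.png',cv2.convertScaleAbs(cv2.resize(im,None,fx=3,fy=2.4,interpolation=2),alpha=1.3,beta=10))
```

```text
[59.45771118 -0.25152978 22.81218184]
```

View pics/w3d.png

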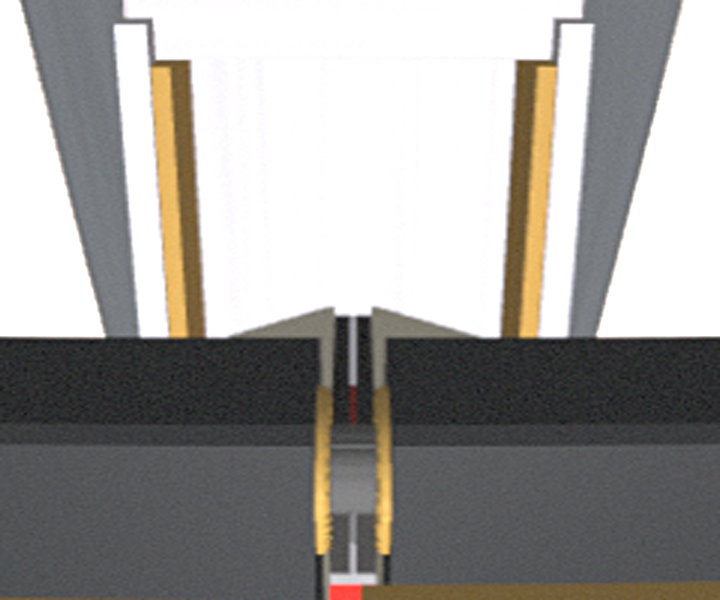

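View pics/side3a.png

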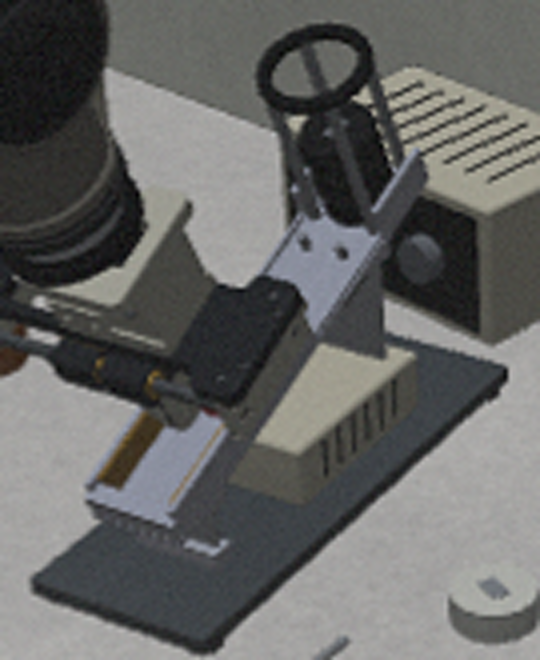

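Run:
```python
from h import *
o=get_obs(); print(o['joint_positions'].round(3),o['contact_force'])
```

```text
[ 0.115  0.362  2.045  0.137  0.283 -1.772] [0.93032418 0.11031848 0.10549011]
```

```bash
cat > kin.py <<'E'
from h import *
from scipy.optimize import least_squares
import glob
def fk(j,p):
    a0,h,L1,L2,e,d6,yo=p
    r=lambda ax,a: R.from_euler(ax,a).as_matrix()
    R1=r('z',j[0]);R2=R1@r('y',j[1]);R3=R2@r('y',j[2]);R5=R3@r('z',j[3])@r('y',j[4]);R6=R5@r('z',j[5])
    P=R1@[a0,yo,h]+R2@[0,0,L1]+R3@[e,0,L2]+R5@[0,0,d6]
    return P,R6
if __name__=='__main__':
    os_=[load(f[5:-4])[0] for f in sorted(glob.glob('pics/*.pkl'))]
    J=[o['joint_positions'] for o in os_]
    for o in os_:
        P,Rm=fk(o['joint_positions'],[0,0,0,0,0,0,0]); T=T_tool(o); Q=Rm.T@T[:3,:3]; print(R.from_matrix(Q).as_rotvec().round(3))
    f=lambda p: np.concatenate([fk(o['joint_positions'],p)[0]-o['tool_pos'] for o in os_])
    s=least_squares(f,[0,400,400,400,0,250,0]); print(s.x.round(1),np.abs(s.fun).max())
    np.save('kin.npy',s.x)
E
python3 kin.py
```

```text
[0.    0.    1.571]
[ 0.    -0.     1.571]
[-0.     0.     1.571]
[0.    0.    1.571]
[-0.    -0.     1.571]
[ 0.    -0.     1.571]
[-0.     0.     1.571]
[-0.    -0.     1.571]
[-0.    -0.     1.571]
[0.    0.    1.571]
[  0.  222.9 506.2 379.6  46.5 296.1  76.4] 1.0098801794811152e-09
```

```bash
cat > ik.py <<'E'
from kin import *
KP=np.load('kin.npy'); Q6=R.from_euler('z',np.pi/2).as_matrix()
LO=np.array([-2.53,-.77,.04,-1,.28,-3.11]);HI=np.array([2.53,2.02,2.7,4.14,2.66,3.11])
def ik(pos,Rm,q0):
    def f(q):
        P,Rq=fk(q,KP); return np.r_[(P-pos)/100,R.from_matrix((Rq@Q6).T@Rm).as_rotvec()]
    best=None
    for d in [q0,q0+[0,0,0,0,.4,0],q0+[0,0,0,-.6,.3,.6],q0+[0,0,0,.6,.3,-.6]]:
        s=least_squares(f,np.clip(d,LO+.01,HI-.01),bounds=(LO,HI))
        if best is None or s.cost<best.cost: best=s
    return best.x,best.cost
if __name__=='__main__':
    q0=get_obs()['joint_positions']
    for x,z in [(45,6),(45,30),(55,6),(100,6),(137,6),(170,7),(170,80)]:
        for t in (15,18,20,22,25,28,32,36):
            p,Rm=tcp_for_tip((x,0,z),t); q,c=ik(p,Rm,q0); print((x,z),t,q.round(2),'ok' if c<1e-8 else f'BAD {c:.1e}')
E
python3 ik.py
```

```text
(45, 6) 15 [ 0.13  0.43  1.91  0.03  0.54 -1.66] ok
(45, 6) 18 [ 0.13  0.42  1.96  0.05  0.45 -1.68] ok
(45, 6) 20 [ 0.12  0.41  1.99  0.06  0.39 -1.69] ok
(45, 6) 22 [ 0.12  0.4   2.02  0.08  0.34 -1.71] ok
(45, 6) 25 [ 0.12  0.4   2.05  0.11  0.28 -1.75] BAD 2.0e-04
(45, 6) 28 [ 0.11  0.4   2.05  0.15  0.28 -1.79] BAD 2.6e-03
(45, 6) 32 [ 0.09  0.39  2.06  0.29  0.28 -1.94] BAD 1.0e-02
(45, 6) 36 [-0.02  0.4   2.17  1.36  0.28 -3.11] BAD 1.7e-02
(45, 30) 15 [ 0.13  0.38  1.91  0.03  0.59 -1.66] ok
(45, 30) 18 [ 0.12  0.37  1.96  0.04  0.5  -1.67] ok
(45, 30) 20 [ 0.12  0.36  1.99  0.05  0.45 -1.68] ok
(45, 30) 22 [ 0.12  0.35  2.02  0.07  0.39 -1.7 ] ok
(45, 30) 25 [ 0.12  0.34  2.07  0.1   0.3  -1.74] ok
(45, 30) 28 [ 0.11  0.34  2.08  0.14  0.28 -1.78] BAD 7.9e-04
(45, 30) 32 [ 0.1   0.33  2.09  0.24  0.28 -1.89] BAD 6.0e-03
(45, 30) 36 [-0.03  0.34  2.2   1.36  0.28 -3.11] BAD 1.3e-02
(55, 6) 15 [ 0.13  0.44  1.89  0.03  0.56 -1.66] ok
(55, 6) 18 [ 0.13  0.42  1.93  0.04  0.47 -1.67] ok
(55, 6) 20 [ 0.13  0.42  1.96  0.06  0.42 -1.68] ok
(55, 6) 22 [ 0.12  0.41  1.99  0.07  0.36
[... 1312 characters left out ...]
 7) 22 [ 0.14  0.49  1.66  0.04  0.6  -1.65] ok
(170, 7) 25 [ 0.14  0.48  1.71  0.05  0.51 -1.66] ok
(170, 7) 28 [ 0.13  0.47  1.76  0.07  0.42 -1.68] ok
(170, 7) 32 [ 0.13  0.46  1.83  0.11  0.3  -1.72] ok
(170, 7) 36 [ 0.13  0.45  1.84  0.16  0.28 -1.78] BAD 1.6e-03
(170, 80) 15 [ 0.14  0.42  1.54  0.02  0.92 -1.63] ok
(170, 80) 18 [ 0.14  0.39  1.59  0.02  0.84 -1.64] ok
(170, 80) 20 [ 0.14  0.38  1.62  0.03  0.79 -1.64] ok
(170, 80) 22 [ 0.13  0.37  1.66  0.03  0.73 -1.65] ok
(170, 80) 25 [ 0.13  0.35  1.71  0.04  0.65 -1.66] ok
(170, 80) 28 [ 0.13  0.33  1.76  0.05  0.57 -1.67] ok
(170, 80) 32 [ 0.13  0.31  1.82  0.08  0.45 -1.69] ok
(170, 80) 36 [ 0.13  0.3   1.88  0.12  0.33 -1.74] ok
```

Run:
```python
from h import *
p,Rm=tcp_for_tip((45,0,40),22); print(p,inc(p,Rm))
```

```text
[497.46378213 144.74505833 128.89781188] [ 4.80e-03  7.20e-02  6.00e-04  1.17e+01  5.00e-01 -1.82e+01]
```

Emit:
step_arm(
  increments="0.005 0.072 0 11.7 0.5 -18.2 -1; 0.005 0.072 0 11.7 0.5 -18.2 -1; 0.005 0.072 0 11.7 0.5 -18.2 -1; 0.005 0.072 0 11.7 0.5 -18.2 -1",
)

```text
time: 9.38
tool_pos: [497.5, 144.8, 128.1]
tcp_rot: [-3.141, 0.384, -2.95]
contact_force: [-0.2, -0.5, 0.2]
grip_width: 0.4
```

Run:
```python
from h import *
print(tip_now(),get_obs()['tcp_rot'])
for P in [(45,0,25),(45,0,6)]:
    p,Rm=tcp_for_tip(P,22); print(p,inc(p,Rm))
```

```text
[4.47022077e+01 1.40714432e-02 3.92823786e+01] [-3.14135722  0.38356294 -2.94999486]
[502.98057468 145.81242538 114.99005407] [-1.00e-04 -4.00e-04  4.00e-04 -3.00e-01 -0.00e+00  1.43e+01]
[509.96851191 147.16442364  97.37356083] [-1.00e-04 -4.00e-04  4.00e-04 -3.00e-01 -0.00e+00  3.33e+01]
```

Emit:
step_arm(
  increments="0 0 0 0 0 15 -1; 0 0 0 0 0 25 -1; 0 0 0 0 0 30 -1; 0 0 0 0 0 33 -1; 0 0 0 0 0 33 -1; 0 0 0 0 0 33 -1",
)

```text
time: 10.12
tool_pos: [509.8, 147.1, 98.3]
tcp_rot: [-3.141, 0.384, -2.95]
contact_force: [-0.4, -0.4, 0.8]
grip_width: 0.3
```

Run:
```python
from h import *
print(tip_now(),get_obs()['contact_force'])
o,c=snap('wrist','w4'); 
im=cv2.imread('pics/w4.png')[150:400,200:440]; cv2.imwrite('pics/w4d.png',cv2.convertScaleAbs(cv2.resize(im,None,fx=3,fy=2.4,interpolation=2),alpha=1.3,beta=10))
```

```text
[4.51625592e+01 3.94147400e-03 6.93431437e+00] [-0.43968423 -0.41939717  0.81321148]
```

View pics/w4d.png

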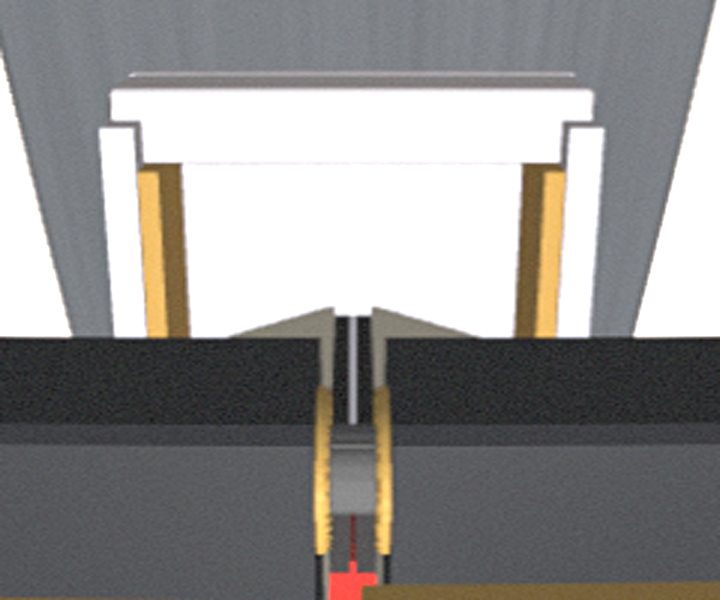

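Emit:
step_arm(
  increments="0 -0.01 0 -8 0 0 -1; 0 -0.02 0 -16 0 0 -1; 0 -0.03 0 -22 0 0 -1; 0 -0.04 0 -28 0 0 -1; 0 -0.05 0 -33 0 0 -1; 0 -0.06 0 -38 0 0 -1; 0 -0.06 0 -43 0 0 -1; 0 -0.06 0 -48 0 0 -1; 0 -0.06 0 -53 0 0 -1; 0 -0.06 0 -58 0 0 -1",
)

```text
time: 11.42
tool_pos: [563.3, 157.5, 120.2]
tcp_rot: [-3.141, 0.445, -2.95]
contact_force: [-0.8, 0.2, -1.2]
grip_width: -0.1
```

Run:
```python
from h import *
print(tip_now(),get_obs()['contact_force'])
snap('side','side4'); crop('side4',200,120,335,285,4,'side4a')
```

```text
[1.05209593e+02 2.15893173e-02 6.87025391e+00] [-0.82066417  0.20358202 -1.24405964]
```

View pics/side4a.png

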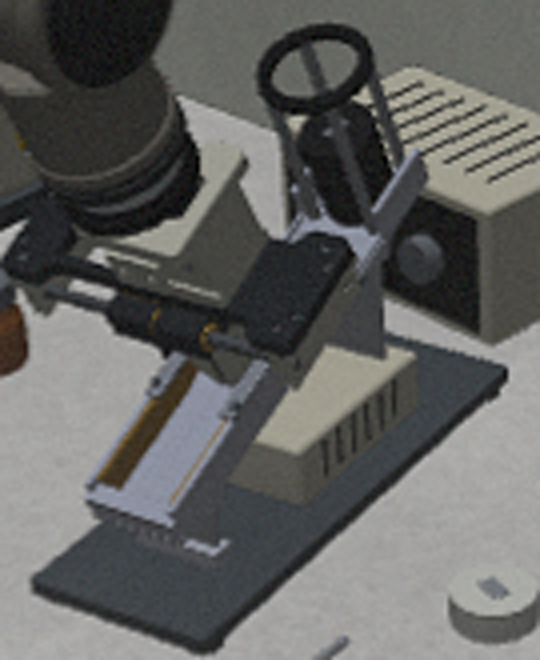

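Emit:
step_arm(
  increments="0 0 0 -5 0 0.3 -1; 0 0 0 -10 0 0.6 -1; 0 0 0 -15 0 0.9 -1; 0 0 0 -20 0 1.2 -1; 0 0 0 -25 0 1.5 -1; 0 0 0 -29 0 1.7 -1; 0 0 0 -31 0 1.9 -1; 0 0 0 -31 0 1.9 -1",
)

```text
time: 12.48
tool_pos: [591.0, 162.9, 131.4]
tcp_rot: [-3.141, 0.444, -2.95]
contact_force: [-0.3, 0.3, -0.5]
grip_width: 0.2
```

Run:
```python
from h import *
print(tip_now(),get_obs()['contact_force'])
snap('side','side5'); crop('side5',200,120,335,285,4,'side5a'); snap('scene','scene5'); crop('scene5',295,130,445,245,5,'scene5a')
```

```text
[1.35603747e+02 2.29216996e-02 6.69163645e+00] [-0.30421753  0.31006433 -0.54967098]
```

View pics/side5a.png

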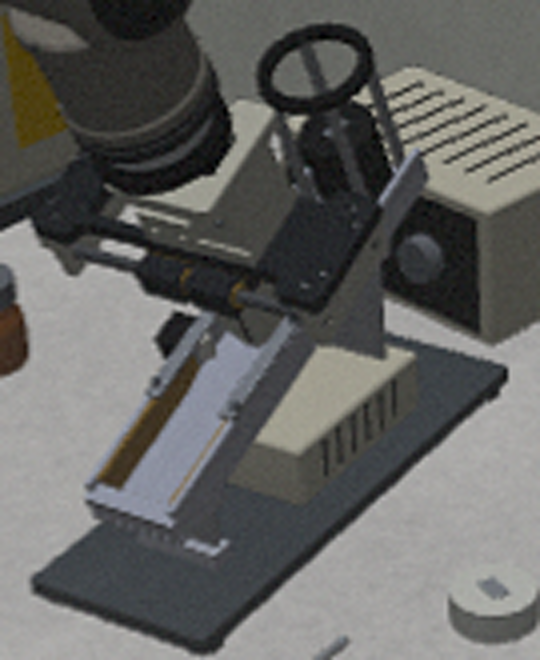

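View pics/scene5a.png

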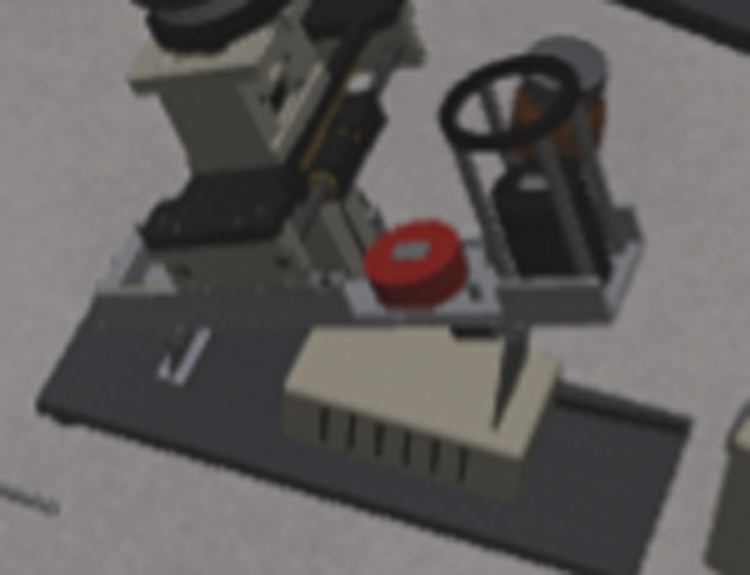

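Run:
```python
from h import *
_,c=load('scene5')
for P in [(165,0,20),(170,0,20),(175,0,20),(170,5,20)]: q=proj(c,chute(P))[0]+[.3,.94]; print(P,q.round(1))
# next: raise and go above
print(tip_now())
for P,t in [((130,0,50),26),((150,0,80),28),((170,0,60),28),((170,0,7),28)]:
    p,Rm=tcp_for_tip(P,t); print(P,t,inc(p,Rm))
from ik import *
```

```text
(165, 0, 20) [374.9 180.4]
(170, 0, 20) [376.8 180.4]
(175, 0, 20) [378.6 180.3]
(170, 5, 20) [377.4 179.1]
[1.35513859e+02 3.88984716e-02 6.70923701e+00]
(130, 0, 50) 26 [-2.00e-04 -9.70e-03  6.00e-04  3.10e+00 -1.00e-01 -4.35e+01]
(150, 0, 80) 28 [-2.00e-04 -4.46e-02  6.00e-04 -1.79e+01 -1.00e-01 -7.23e+01]
(170, 0, 60) 28 [-2.00e-04 -4.46e-02  6.00e-04 -3.66e+01 -1.00e-01 -5.11e+01]
(170, 0, 7) 28 [-2.00e-04 -4.46e-02  6.00e-04 -3.35e+01 -1.00e-01  1.80e+00]
```

Emit:
step_arm(
  increments="0 0 0 3 0 -10 -1; 0 0 0 3 0 -45 0.5; 0 0 0 3 0 -50 0.74; 0 -0.045 0 -15 0 -50 0.74; 0 -0.045 0 -37 0 -51 0.74; 0 -0.045 0 -37 0 -51 0.74; 0 -0.045 0 -37 0 -51 0.74; 0 -0.045 0 -37 0 -51 0.74",
)

```text
time: 13.58
tool_pos: [601.4, 165.0, 192.4]
tcp_rot: [-3.141, 0.487, -2.95]
contact_force: [-0.5, -0.0, -0.2]
grip_width: 65.8
```

Run:
```python
from h import *
print(tip_now(),get_obs()['contact_force'])
o,c=snap('wrist','w6'); cv2.imwrite('pics/w6a.png',cv2.convertScaleAbs(c['frame'][:,:,::-1],alpha=1.5,beta=10))
snap('scene','scene6'); crop('scene6',295,110,445,225,5,'scene6a')
```

```text
[1.69177532e+02 1.48378275e-01 5.93057037e+01] [-0.46043    -0.03768873 -0.23117993]
```

View pics/w6a.png

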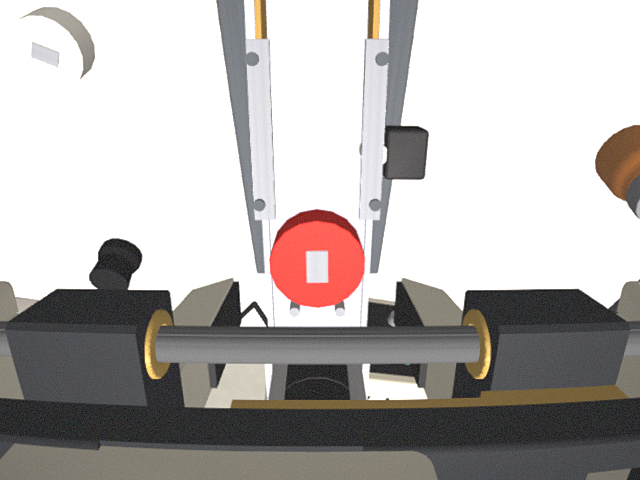

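View pics/scene6a.png

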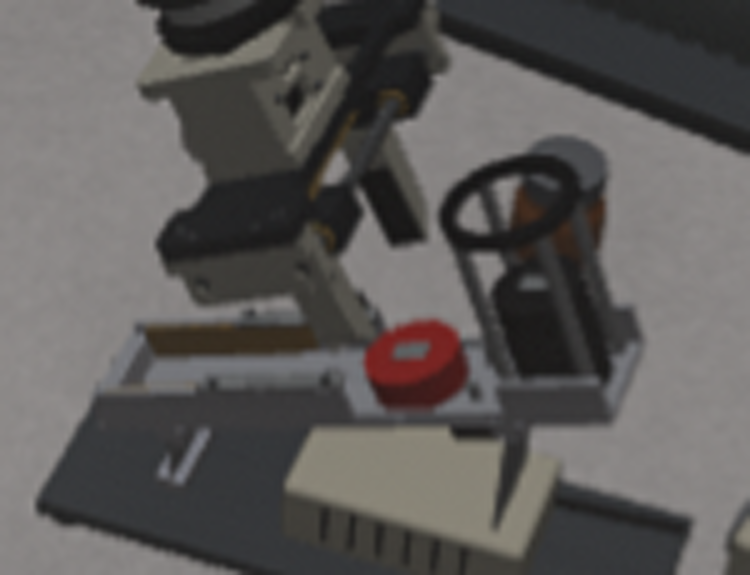

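```bash
cat >> h.py <<'E'
def wcam(fn):
    o,c=load(fn); M=np.array(c['tool_from_camera']); M[1,3]=0; c['extrinsics']=np.linalg.inv(T_tool(o)@M); return o,c
def onchute(c,uv,z):
    o,d=ray(c,uv); n=chute((0,0,1))-chute((0,0,0)); p0=chute((0,0,z))
    t=((p0-o)@n)/(d@n); return np.array([to_chute(o+d[i]*t[i]) for i in range(len(d))])
E
python3 - <<'E'
from h import *
o,c=wcam('w6')
im=c['frame'].astype(int); m=((im[:,:,0]>90)&(im[:,:,1]<60)&(im[:,:,2]<60)).astype(np.uint8)
n,l,st,ce=cv2.connectedComponentsWithStats(m); i=1+np.argmax(st[1:,4]); print(st[i],ce[i])
print(onchute(c,[(317,267),(317.5,219),(317,305)],20).round(1), onchute(c,[(272,219),(362,219)],25).round(1))
p,Rm=tcp_for_tip((170,0,7),28); print(inc(p,Rm))
E
```

```text
[ 270  220   94   87 5114] [316.01192804 264.71881111]
[[ 1.728e+02 -2.000e-01  2.000e+01]
 [ 1.465e+02  1.000e-01  2.000e+01]
 [ 1.956e+02 -2.000e-01  2.000e+01]] [[144.7 -21.8  25. ]
 [144.7  21.4  25. ]]
[-1.00e-04 -8.00e-04  6.00e-04  5.10e+00 -1.00e-01  5.24e+01]
```

Emit:
step_arm(
  increments="0 0 0 1 0 15 0.74; 0 0 0 2 0 30 0.74; 0 0 0 3 0 42 0.74; 0 0 0 3.5 0 49 0.74; 0 0 0 3.6 0 52.5 0.74; 0 0 0 3.6 0 52.5 0.74; 0 0 0 3.6 0 52.5 0.74",
)

```text
time: 14.55
tool_pos: [623.3, 169.2, 145.7]
tcp_rot: [-3.141, 0.489, -2.95]
contact_force: [-0.4, 0.4, -0.1]
grip_width: 80.0
```

Run:
```python
from h import *
print(tip_now(),get_obs()['contact_force'],get_obs()['grip_width'])
o,c=snap('wrist','w7'); cv2.imwrite('pics/w7a.png',cv2.convertScaleAbs(c['frame'][:,:,::-1],alpha=1.5,beta=10))
```

```text
[1.72410359e+02 8.40252152e-02 7.68769368e+00] [-0.43409391  0.4163098  -0.13907618] 80.00314250581546
```

View pics/w7a.png

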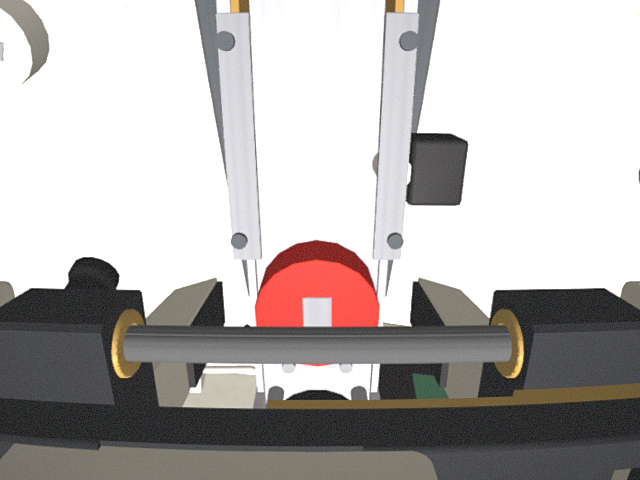

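Emit:
step_arm(
  increments="0 0 0 0 0 0 -1; 0 0 0 0 0 0 -1; 0 0 0 0 0 0 -1; 0 0 0 0 0 0 -1; 0 0 0 0 0 0 -1; 0 0 0 0 0 0 -1",
)

```text
time: 15.35
tool_pos: [623.1, 169.1, 145.2]
tcp_rot: [-3.141, 0.489, -2.95]
contact_force: [-0.6, -1.1, 0.9]
grip_width: 49.3
```

Run:
```python
from h import *
print(tip_now(),get_obs()['contact_force'],get_obs()['grip_width'])
o,c=snap('wrist','w8'); cv2.imwrite('pics/w8a.png',cv2.convertScaleAbs(c['frame'][:,:,::-1],alpha=1.5,beta=10))
for P,t in [((172,0,12),28),((170,0,70),28),((160,0,110),28)]:
    p,Rm=tcp_for_tip(P,t); print(P,t,inc(p,Rm))
```

```text
[1.72087816e+02 8.04772056e-02 7.32706984e+00] [-0.56612239 -1.10487267  0.87550391] 49.28301804645211
(172, 0, 12) 28 [-2.0e-04 -0.0e+00  6.0e-04 -4.0e-01 -1.0e-01 -4.6e+00]
(170, 0, 70) 28 [-2.00e-04 -0.00e+00  6.00e-04 -4.40e+00 -1.00e-01 -6.25e+01]
(160, 0, 110) 28 [-2.000e-04 -0.000e+00  6.000e-04  1.300e+00 -1.000e-01 -1.034e+02]
```

View pics/w8a.png

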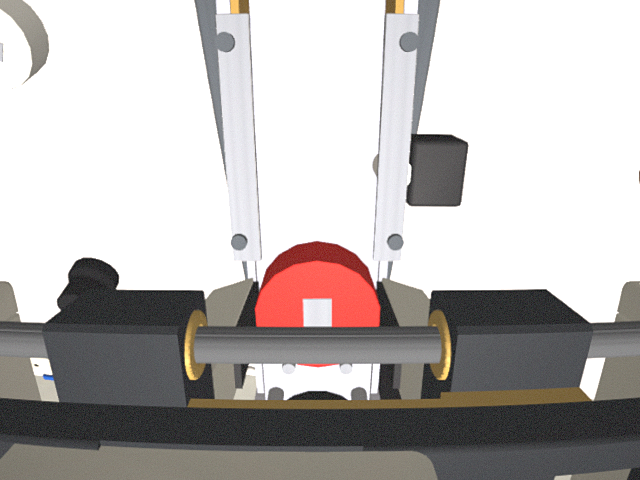

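Emit:
step_arm(
  increments="0 0 0 -0.5 0 -5 -1; 0 0 0 -1 0 -12 -1; 0 0 0 -2 0 -25 -1; 0 0 0 -3 0 -42 -1; 0 0 0 -3 0 -62 -1; 0 0 0 0 0 -83 -1; 0 0 0 1 0 -103 -1; 0 0 0 1 0 -103 -1; 0 0 0 1 0 -103 -1",
)

```text
time: 16.52
tool_pos: [574.7, 159.8, 235.7]
tcp_rot: [-3.141, 0.489, -2.95]
contact_force: [-0.5, -0.3, 0.6]
grip_width: 49.1
```

Run:
```python
from h import *
print(tip_now(),get_obs()['contact_force'],get_obs()['grip_width'],get_obs()['tool_pos'])
o,c=snap('wrist','w9'); cv2.imwrite('pics/w9a.png',cv2.convertScaleAbs(c['frame'][:,:,::-1],alpha=1.5,beta=10))
from ik import *
q=o['joint_positions']
Rm=Rcase(np.deg2rad(6))
# origin of mount below tip along mount axis: mount origin = TCP-frame const. tip is 7.3 above floor at chute x 172; mount origin x~171.7
m=fitm=None
T=T_tool(load('w8')[0]); org=np.linalg.inv(T)@np.r_[chute((171.5,0,0)),1]; ax=T[:3,:3].T@(chute((0,0,1))-chute((0,0,0)))
print('mount origin in tool',org.round(2),'axis',ax.round(3)); np.save('mo.npy',org[:3]); np.save('ma.npy',ax)
for h in (130,60,6):
    tgt=np.array([cp[0],cp[1],h]); p=tgt-Rm@org[:3]; qq,cc=ik(p,Rm,q+[-.5,0,0,0,0,0]); print(h,p.round(1),inc(p,Rm),qq.round(2),cc, (Rm@ax).round(3))
```

```text
[1.60277462e+02 7.68346133e-02 1.09666349e+02] [-0.46939991 -0.3451111   0.56044023] 49.127115425731404 [574.71327898 159.77347201 235.70119968]
mount origin in tool [ 1.35 -0.08 29.23  1.  ] axis [-0.104 -0.    -0.995]
130 [ 609.5 -161.6  159.2] [ 1.355e-01  3.764e-01  4.453e-01  5.960e+01 -3.221e+02  5.460e+01] [-0.39  0.56  1.44  0.01  1.04 -1.69] 3.0056585898756974e-30 [-0. -0.  1.]
60 [ 609.5 -161.6   89.2] [ 1.355e-01  3.764e-01  4.453e-01  9.240e+01 -3.220e+02  1.164e+02] [-0.39  0.64  1.51  0.02  0.89 -1.7 ] 1.86787574115336e-29 [-0. -0.  1.]
6 [ 609.5 -161.6   35.2] [ 1.355e-01  3.764e-01  4.453e-01  1.177e+02 -3.220e+02  1.641e+02] [-0.39  0.71  1.55  0.02  0.78 -1.7 ] 2.931906320589212e-31 [-0. -0.  1.]
```

View pics/w9a.png

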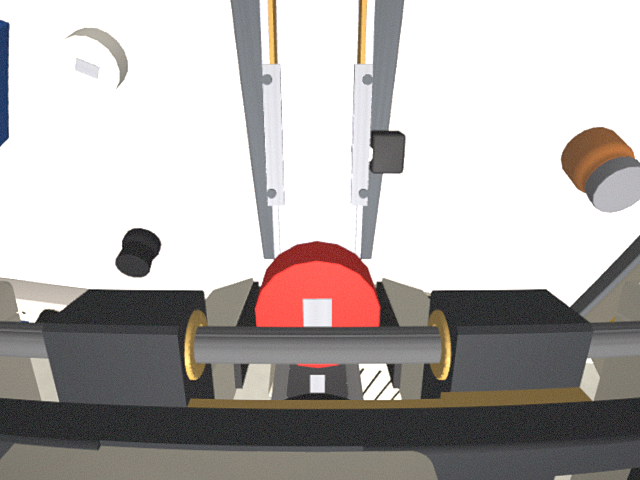

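Emit:
step_arm(
  increments="0.03 0.08 0.1 12 -50 5 -1; 0.06 0.16 0.2 25 -105 15 -1; 0.09 0.24 0.3 37 -165 27 -1; 0.12 0.32 0.4 48 -225 40 -1; 0.1355 0.3764 0.4453 57 -280 51 -1; 0.1355 0.3764 0.4453 59.6 -310 54.6 -1; 0.1355 0.3764 0.4453 59.6 -322 54.6 -1; 0.1355 0.3764 0.4453 59.6 -322 54.6 -1; 0.1355 0.3764 0.4453 59.6 -322 54.6 -1; 0.1355 0.3764 0.4453 59.6 -322 54.6 -1; 0.1355 0.3764 0.4453 59.6 -322 54.6 -1",
)

```text
time: 17.95
tool_pos: [609.7, -160.6, 160.0]
tcp_rot: [3.141, 0.106, 2.872]
contact_force: [-0.4, 0.4, -0.0]
grip_width: 49.1
```

Run:
```python
from h import *
import fit
o,c=snap('wrist','w10'); print(o['tool_pos'],o['tcp_rot'],o['grip_width'])
o,c=wcam('w10')
im=cv2.convertScaleAbs(c['frame'][:,:,::-1],alpha=1.8,beta=20)
for P in [(-57,-64,24),(-57,64,24),(57,-64,24),(57,64,24),(-31,0,10),(0,31,10),(0,-31,10),(-22,22,10),(-22,-22,10)]:
    q=proj(c,fit.case(cp,'f',P))[0]; cv2.drawMarker(im,tuple(int(t) for t in q.round()),(0,0,255),0,12,1)
cv2.imwrite('pics/w10a.png',im)
o,c=snap('side','side10'); im=cv2.convertScaleAbs(c['frame'][160:340,300:480,::-1],alpha=1.6,beta=15)
cv2.imwrite('pics/side10a.png',cv2.resize(im,None,fx=3.3,fy=3.3,interpolation=2))
```

```text
[ 609.67329429 -160.6290885   160.00634241] [3.14126277 0.10576946 2.87158323] 49.1234581249229
```

View pics/w10a.png

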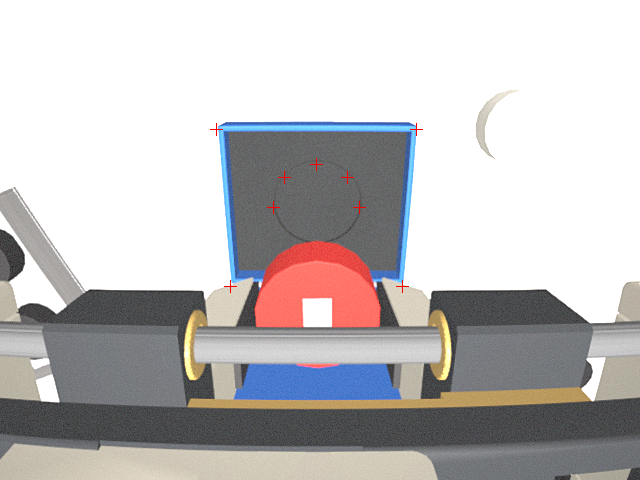

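View pics/side10a.png

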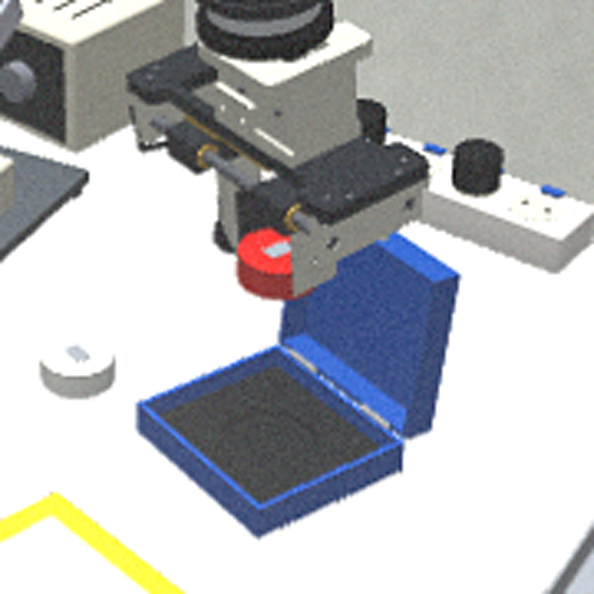

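Run:
```python
from h import *
o,c=wcam('w10'); T=T_tool(o); mo=np.load('mo.npy');ma=np.load('ma.npy')
# top face circle points
e1=np.cross(ma,[0,1,0]); e1/=np.linalg.norm(e1); e2=np.array([0,1.,0])
im=cv2.convertScaleAbs(c['frame'][:,:,::-1],alpha=1.8,beta=20)
for h in (20,0):
  for a in np.linspace(0,2*np.pi,25):
    p=mo+ma*h+25*(np.cos(a)*e1+np.sin(a)*e2); q=proj(c,(T@np.r_[p,1])[:3])[0]; cv2.circle(im,tuple(int(t) for t in q.round()),1,(0,255,0),-1)
cv2.imwrite('pics/w10b.png',cv2.resize(im[100:400,200:440],None,fx=3,fy=2,interpolation=2))
# recess from image: circle at pad top z=10
print(onz(c,[(317.5,160.5),(274,207),(361,207)],10))
print(cp)
```

```text
[[ 579.31621243 -152.15647975   10.        ]
 [ 603.30615324 -191.19685069   10.        ]
 [ 619.99875437 -131.05194638   10.        ]]
[ 6.11084128e+02 -1.62128533e+02 -2.71072038e-01  2.34730780e-03]
```

View pics/w10b.png

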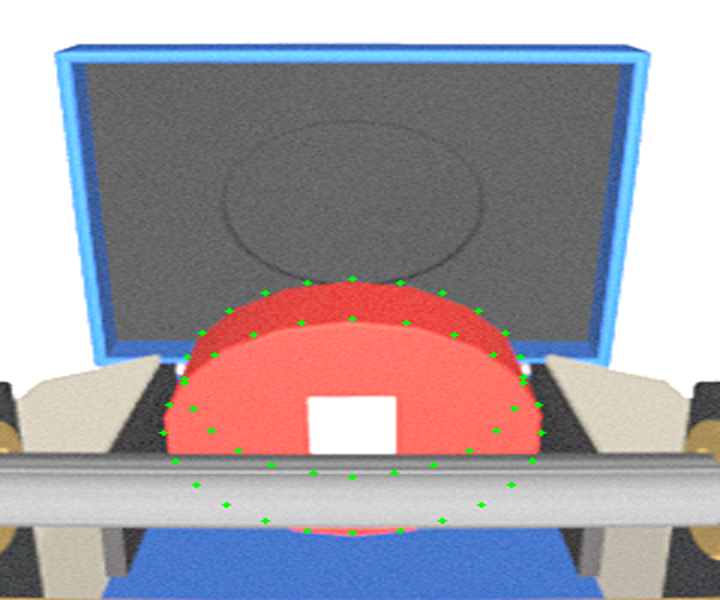

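Run:
```python
from h import *
o,c=wcam('w10'); mo=np.load('mo.npy')
P=onz(c,[(317.5,160),(317.5,242),(274,203),(361.3,203),(284,179),(350,179)],10)[:,:2]
A_=np.c_[2*P,np.ones(len(P))]; s=np.linalg.lstsq(A_,(P**2).sum(1),rcond=None)[0]; print(s[:2],np.sqrt(s[2]+(s[:2]**2).sum()), (P[0]+P[1])/2)
ctr=s[:2]*.8+cp[:2]*.2
Rm=Rcase(np.deg2rad(6))
for h in (45,16,8,6,5): 
    p=np.r_[ctr,h]-Rm@mo; print(h,p.round(1),inc(p,Rm))
```

```text
[ 609.05514623 -160.45168857] 30.33278894800367 [ 608.44789577 -160.23525994]
45 [ 607.8 -160.3   74.2] [4.0e-04 9.0e-04 6.0e-04 1.1e+01 2.0e-01 8.5e+01]
16 [ 607.8 -160.3   45.2] [4.000e-04 9.000e-04 6.000e-04 1.400e+01 2.000e-01 1.138e+02]
8 [ 607.8 -160.3   37.2] [4.000e-04 9.000e-04 6.000e-04 1.490e+01 2.000e-01 1.218e+02]
6 [ 607.8 -160.3   35.2] [4.000e-04 9.000e-04 6.000e-04 1.510e+01 2.000e-01 1.238e+02]
5 [ 607.8 -160.3   34.2] [4.000e-04 9.000e-04 6.000e-04 1.520e+01 2.000e-01 1.248e+02]
```

Emit:
step_arm(
  increments="0 0.001 0 3 0.2 25 -1; 0 0.001 0 7 0.2 55 -1; 0 0.001 0 11 0.2 85 -1; 0 0.001 0 13 0.2 105 -1; 0 0.001 0 14 0.2 113 -1; 0 0.001 0 14.4 0.2 117 -1; 0 0.001 0 14.4 0.2 117 -1; 0 0.001 0 14.4 0.2 117 -1",
)

```text
time: 19.05
tool_pos: [608.2, -160.9, 42.7]
tcp_rot: [3.141, 0.106, 2.87]
contact_force: [-0.6, 0.0, -0.5]
grip_width: 49.4
```

Run:
```python
from h import *
o,c=snap('wrist','w11'); print(o['tool_pos'],o['tcp_rot'],o['grip_width'],o['contact_force'])
mo=np.load('mo.npy'); T=T_tool(o); print((T@np.r_[mo,1])[:3],(T[:3,:3]@np.load('ma.npy')))
cv2.imwrite('pics/w11a.png',cv2.convertScaleAbs(c['frame'][:,:,::-1],alpha=1.8,beta=20))
o,c=snap('side','side11'); im=cv2.convertScaleAbs(c['frame'][200:340,320:460,::-1],alpha=1.6,beta=15)
cv2.imwrite('pics/side11a.png',cv2.resize(im,None,fx=4,fy=4,interpolation=2))
```

```text
[ 608.21160413 -160.90403821   42.70270539] [3.1414646  0.10592427 2.87048767] 49.407058392132704 [-0.61534045  0.00317189 -0.45553943]
[ 609.87533019 -161.4441652    13.49815834] [-1.33764240e-03  2.14503150e-05  9.99999105e-01]
```

View pics/w11a.png

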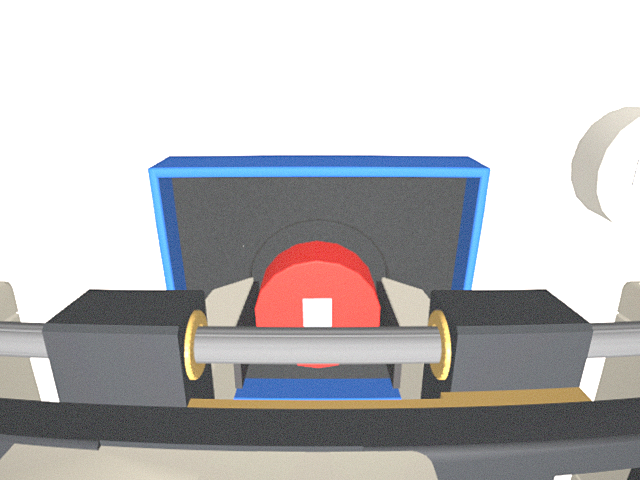

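View pics/side11a.png

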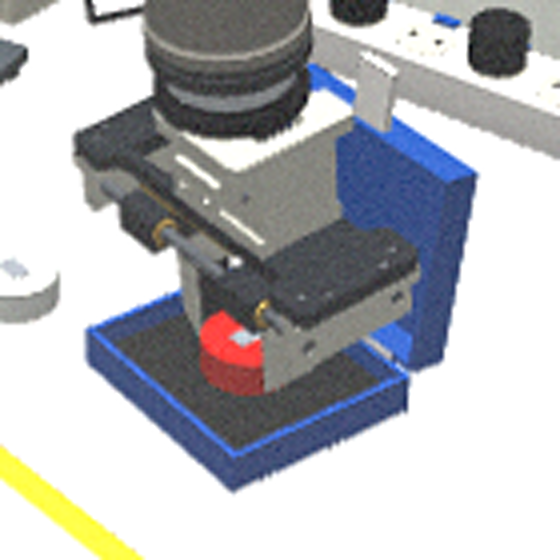

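Run:
```python
from h import *
from scipy.optimize import least_squares
o,c=wcam('w11')
P=onz(c,[(318,219),(252,270),(386,270),(270,236),(366,236)],10)[:,:2]
s=least_squares(lambda q: np.hypot(P[:,0]-q[0],P[:,1]-q[1])-31,[609,-161]); print(s.x,s.fun.round(2))
mo=np.load('mo.npy'); Rm=Rcase(np.deg2rad(6))
for h in (9,7,6,5): p=np.r_[609,-161,h]-Rm@mo; print(h,inc(p,Rm))
crop('w11a',200,180,440,330,3.3,'w11c')
```

```text
[ 608.69135698 -160.51218415] [ 0.1  -0.66 -0.38  0.3  -0.11]
9 [ 2.0e-04  9.0e-04 -1.0e-04  1.2e+00  2.0e-01  4.2e+00]
7 [ 2.0e-04  9.0e-04 -1.0e-04  1.5e+00  2.0e-01  6.2e+00]
6 [ 2.0e-04  9.0e-04 -1.0e-04  1.6e+00  2.0e-01  7.2e+00]
5 [ 2.0e-04  9.0e-04 -1.0e-04  1.7e+00  2.0e-01  8.2e+00]
```

View pics/w11c.png

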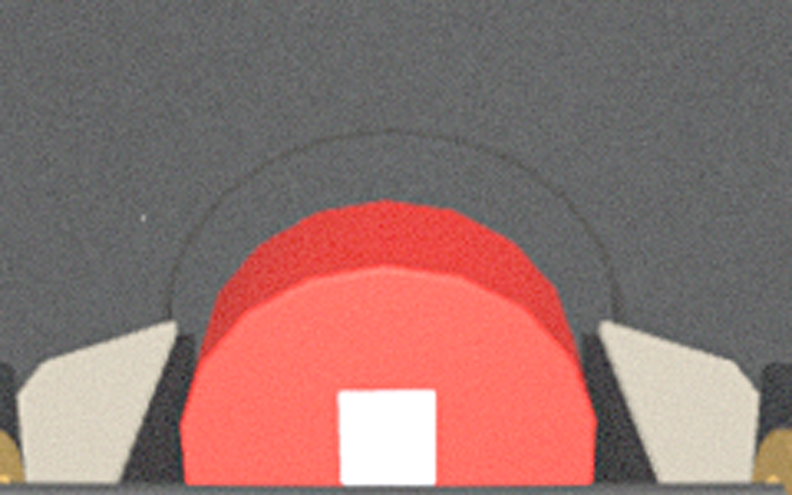

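Emit:
step_arm(
  increments="0 0.001 0 1 0.3 2.5 -1; 0 0.001 0 1.4 0.3 4.5 -1; 0 0.001 0 1.6 0.3 5.5 -1; 0 0.001 0 1.6 0.3 6.2 -1; 0 0.001 0 1.6 0.3 6.2 -1",
)

```text
time: 19.77
tool_pos: [606.9, -160.2, 35.3]
tcp_rot: [3.141, 0.103, 2.87]
contact_force: [0.7, -0.6, -1.6]
grip_width: 49.1
```

Run:
```python
from h import *
o=get_obs(); T=T_tool(o); print((T@np.r_[np.load('mo.npy'),1])[:3],o['contact_force'],o['grip_width'])
```

```text
[ 608.45739757 -160.67216545    6.14001164] [ 0.73434872 -0.6458396  -1.58260421] 49.13719915029143
```

Emit:
step_arm(
  increments="0 0 0 0 0 0.5 -1; 0 0 0 0 0 1 -1; 0 0 0 0 0 1 -1",
)

```text
time: 20.15
tool_pos: [607.0, -160.2, 34.5]
tcp_rot: [3.141, 0.103, 2.87]
contact_force: [-0.4, 1.0, -0.6]
grip_width: 49.5
```

Run:
```python
from h import *
o=get_obs(); T=T_tool(o); print((T@np.r_[np.load('mo.npy'),1])[:3],o['contact_force'],o['moment'],o['grip_width'])
```

```text
[ 608.6208159  -160.74259357    5.29473757] [-0.42306248  1.02802778 -0.55790303] [ 0.04264988  0.07728085 -0.04643009] 49.4906370842091
```

Emit:
step_arm(
  increments="0 0 0 0 0 0.5 -1; 0 0 0 0 0 1 -1; 0 0 0 0 0 1 -1",
)

```text
time: 20.52
tool_pos: [607.0, -160.2, 34.4]
tcp_rot: [3.141, 0.104, 2.871]
contact_force: [-3.4, 1.7, 7.2]
grip_width: 49.0
```

Run:
```python
from h import *
o=get_obs(); T=T_tool(o); print((T@np.r_[np.load('mo.npy'),1])[:3],o['contact_force'],o['moment'],o['grip_width'])
o,c=snap('wrist','w12'); cv2.imwrite('pics/w12a.png',cv2.convertScaleAbs(cv2.resize(c['frame'][150:380,180:460,::-1],None,fx=2.8,fy=2.6),alpha=1.8,beta=20))
```

```text
[ 608.6237929  -160.71464686    5.21157226] [-3.42558083  1.68204907  7.16217245] [ 0.08712184  0.5563035  -0.02493942] 48.95948482528212
```

View pics/w12a.png

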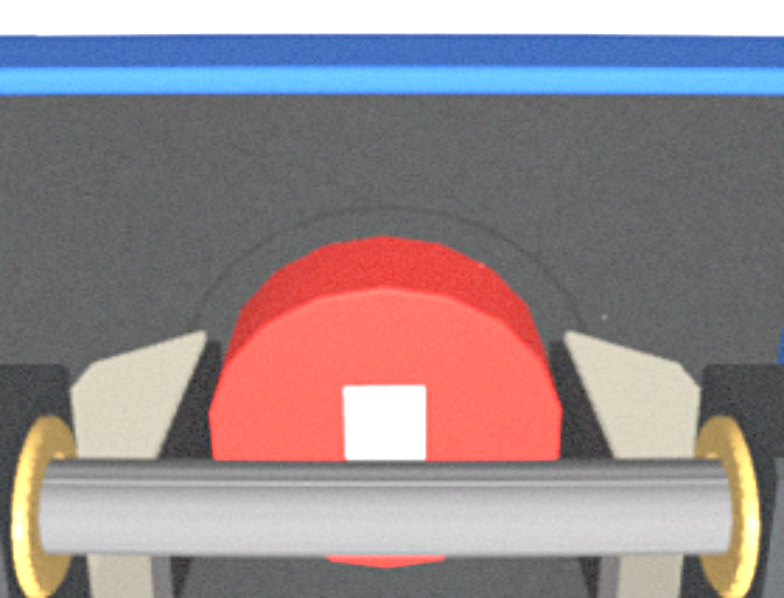

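Emit:
step_arm(
  increments="0 0 0 0 0 -0.7 -1; 0 0 0 0 0 -0.7 0.35; 0 0 0 0 0 -0.7 0.35; 0 0 0 0 0 -0.7 0.35; 0 0 0 0 0 -0.7 0.35; 0 0 0 0 0 -20 0.35; 0 0 0 0 0 -60 0.35; 0 0 0 0 0 -100 0.35; 0 0 0 0 0 -140 0.35; 0 0 0 0 0 -140 0.35; 0 0 0 0 0 -140 0.35",
)

```text
time: 21.95
tool_pos: [592.8, -156.2, 173.0]
tcp_rot: [3.141, 0.103, 2.871]
contact_force: [0.0, 0.8, -0.3]
grip_width: 61.7
```

Run:
```python
from h import *
o,c=snap('wrist','w13'); print(o['tool_pos'],o['contact_force'],o['grip_width'])
cv2.imwrite('pics/w13a.png',cv2.convertScaleAbs(c['frame'][:,:,::-1],alpha=1.8,beta=20))
o,c=snap('side','side13'); im=cv2.convertScaleAbs(c['frame'][160:340,300:480,::-1],alpha=1.6,beta=15)
cv2.imwrite('pics/side13a.png',cv2.resize(im,None,fx=3.3,fy=3.3,interpolation=2))
```

```text
[ 592.83575563 -156.23531682  173.03597621] [ 0.02833702  0.82671433 -0.33895792] 61.733879072830774
```

View pics/w13a.png

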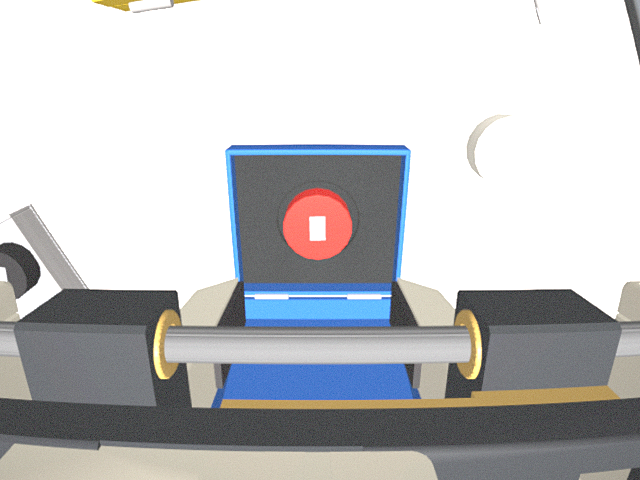

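View pics/side13a.png

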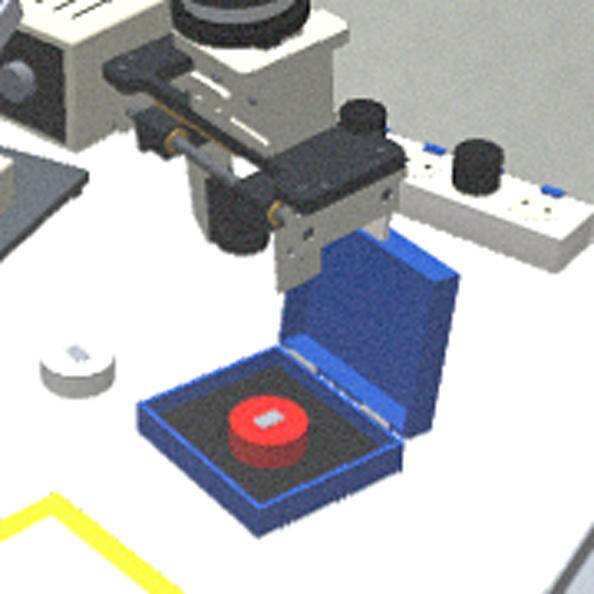

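Run:
```python
from h import *
Rm=Rcase()
for p in [(640,-170,262),(689.6,-183.2,235)]: print(inc(p,Rm))
```

```text
[ 6.000e-04  1.012e-01 -1.000e-04 -5.830e+01 -6.000e-01 -8.490e+01]
[ 6.000e-04  1.012e-01 -1.000e-04 -1.067e+02 -0.000e+00 -5.280e+01]
```

Emit:
step_arm(
  increments="0 0.03 0 -5 0 -50 0; 0 0.101 0 -40 0 -85 0; 0 0.101 0 -70 0 -80 0; 0 0.101 0 -100 0 -60 0; 0 0.101 0 -106.7 0 -52.8 0; 0 0.101 0 -106.7 0 -52.8 0; 0 0.101 0 -106.7 0 -52.8 0; 0 0.101 0 -106.7 0 -52.8 0",
)

```text
time: 23.05
tool_pos: [689.8, -183.3, 237.5]
tcp_rot: [3.141, 0.004, 2.87]
contact_force: [0.2, 1.0, -0.0]
grip_width: 46.1
```

Run:
```python
from h import *
o,c=snap('wrist','w14'); print(o['tool_pos'],o['tcp_rot'],o['grip_width'])
cv2.imwrite('pics/w14a.png',cv2.convertScaleAbs(c['frame'][:,:,::-1],alpha=1.4,beta=10))
o,c=wcam('w14'); T=T_tool(o)
for th in (1.6,1.7,1.75): 
    import fit
    q=cp.copy(); q[3]=th; print(th,[proj(c,fit.case(q,'l',P))[0].round(0).tolist() for P in [(-91,-12,31),(-91,12,31)]], fit.case(q,'l',(-78,0,31)).round(1))
print(inc((689.5,-183.0,174.5),Rcase()))
```

```text
[ 689.82389357 -183.28033064  237.53422807] [3.14139787 0.00374169 2.87044077] 46.05189914752412
1.6 [[293.0, 240.0], [339.0, 240.0]] [ 676.1 -180.2  159.3]
1.7 [[294.0, 266.0], [339.0, 266.0]] [ 689.  -183.8  157.5]
1.75 [[294.0, 278.0], [338.0, 277.0]] [ 695.3 -185.5  156.2]
[ 1.0e-04  3.7e-03 -0.0e+00  7.0e-01  2.0e-01  6.3e+01]
```

View pics/w14a.png

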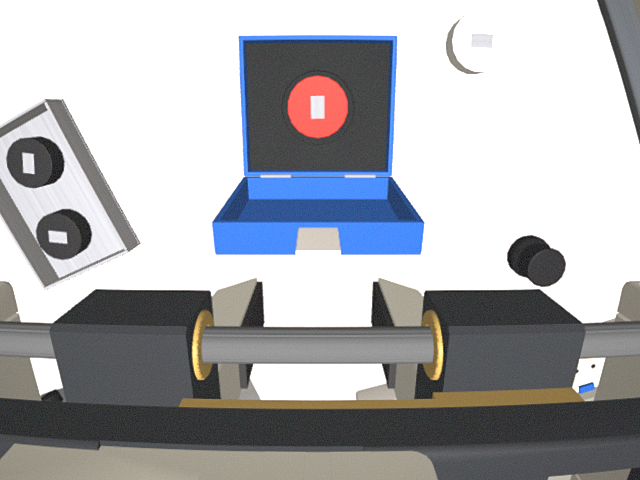

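Run:
```python
from h import *
o,c=wcam('w14'); crop('w14a',270,200,370,270,7,'w14c')
print(onz(c,[(318,251.5)],172))
```

```text
[[ 682.5913785  -180.98492566  172.        ]]
```

View pics/w14c.png

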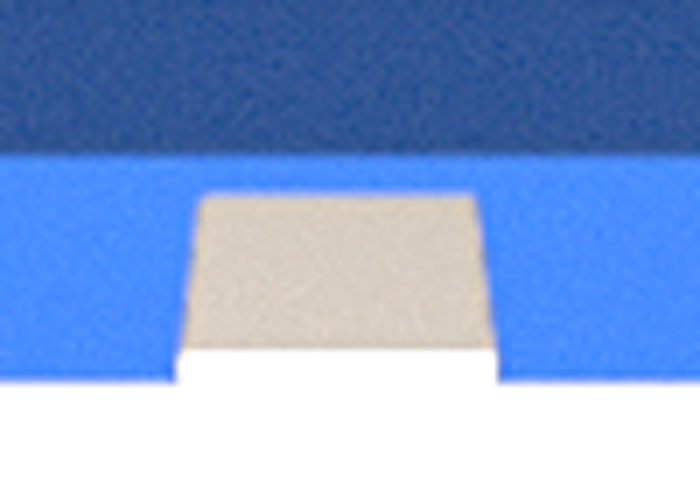

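Run:
```python
from h import *
print(inc((682.5,-181.2,174.0),Rcase()))
```

```text
[ 1.00e-04  3.70e-03 -0.00e+00  7.90e+00  0.00e+00  6.34e+01]
```

Emit:
step_arm(
  increments="0 0.004 0 7.5 0 10 0; 0 0.004 0 7.9 0 35 0; 0 0.004 0 7.9 0 55 0; 0 0.004 0 7.9 0 63.4 0; 0 0.004 0 7.9 0 63.4 0; 0 0.004 0 7.9 0 63.4 -1; 0 0.004 0 7.9 0 63.4 -1; 0 0.004 0 7.9 0 63.4 -1; 0 0.004 0 7.9 0 63.4 -1; 0 0.004 0 7.9 0 63.4 -1",
)

```text
time: 24.35
tool_pos: [683.1, -181.1, 173.5]
tcp_rot: [3.141, -0.0, 2.871]
contact_force: [1.4, 1.6, 4.1]
grip_width: 23.7
```

Run:
```python
from h import *
o=get_obs(); print(o['tool_pos'],o['contact_force'],o['grip_width'])
p0=lambda th: np.array([-135*np.cos(th)+6.5*np.sin(th),135*np.sin(th)+6.5*np.cos(th)])
for th in np.arange(1.55,-0.05,-0.1):
    d=p0(th)-p0(1.65); print(round(th,2),(-d).round(1))
```

```text
[ 683.05274714 -181.11065787  173.50431507] [1.40042015 1.56001307 4.13968613] 23.735956344716097
1.55 [13.5 -1. ]
1.45 [27.  -0.7]
1.35 [40.4  0.9]
1.25 [53.6  3.9]
1.15 [66.4  8.2]
1.05 [78.7 13.7]
0.95 [90.4 20.5]
0.85 [101.4  28.3]
0.75 [111.5  37.3]
0.65 [120.7  47.2]
0.55 [128.9  58. ]
0.45 [135.9  69.5]
0.35 [141.7  81.7]
0.25 [146.4  94.4]
0.15 [149.7 107.5]
0.05 [151.7 120.8]
```

Emit:
step_arm(
  increments="0 0 0 13.5 0 -1 -1; 0 0 0 27 0 -0.7 -1; 0 0 0 40.4 0 0.9 -1; 0 0 0 53.6 0 3.9 -1; 0 0 0 66.4 0 8.2 -1; 0 0 0 78.7 0 13.7 -1; 0 0 0 90.4 0 20.5 -1; 0 0 0 101.4 0 28.3 -1",
)

```text
time: 25.35
tool_pos: [584.8, -153.8, 146.6]
tcp_rot: [3.141, 0.0, 2.871]
contact_force: [-3.7, 3.6, 8.6]
grip_width: 23.2
```

Emit:
step_arm(
  increments="0 0 0 10.1 0 9 -1; 0 0 0 19.3 0 18.9 -1; 0 0 0 27.5 0 29.7 -1; 0 0 0 34.5 0 41.2 -1; 0 0 0 40.3 0 53.4 -1; 0 0 0 45 0 66.1 -1; 0 0 0 48.3 0 79.2 -1; 0 0 0 50 0 88 -1; 0 0 0 50.3 0 92.5 -1; 0 0 0 50.6 0 96 -1; 0 0 0 50.6 0 96 -1",
)

```text
time: 26.72
tool_pos: [533.8, -139.6, 47.7]
tcp_rot: [3.141, -0.008, 2.871]
contact_force: [-6.0, 3.3, 1.0]
grip_width: 23.5
```

Run:
```python
from h import *
o=get_obs(); print(o['tool_pos'],o['contact_force'],o['grip_width'])
o,c=snap('side','side15'); im=cv2.convertScaleAbs(c['frame'][210:340,320:450,::-1],alpha=1.4,beta=10)
cv2.imwrite('pics/side15a.png',cv2.resize(im,None,fx=4.5,fy=4.5,interpolation=2))
```

```text
[ 533.80913036 -139.59126564   47.7107287 ] [-5.96987258  3.33268854  0.97956772] 23.511786826743325
```

View pics/side15a.png

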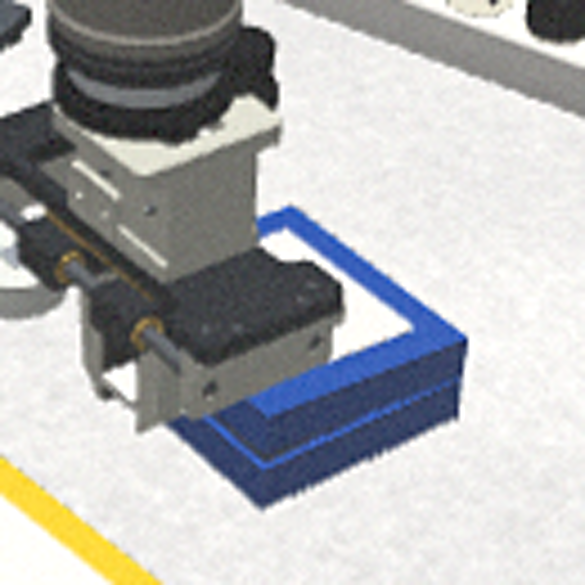

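Emit:
step_arm(
  increments="0 0 0 -1 0 1.5 -1; 0 0 0 -1.5 0 3 -1; 0 0 0 -1.5 0 4 -1; 0 0 0 -1.5 0 4 -1",
)

```text
time: 27.28
tool_pos: [533.7, -139.5, 43.3]
tcp_rot: [3.141, -0.011, 2.871]
contact_force: [-9.0, 3.3, 0.9]
grip_width: 23.4
```

Emit:
step_arm(
  increments="0 0 0 -1 0 1.5 -1; 0 0 0 -2 0 3 -1; 0 0 0 -2 0 3 -1",
)

```text
time: 27.65
tool_pos: [533.9, -139.6, 39.7]
tcp_rot: [3.14, -0.016, 2.871]
contact_force: [-13.2, 4.3, 1.2]
grip_width: 23.5
```

Run:
```python
from h import *
o=get_obs(); print(o['tool_pos'],o['contact_force'],o['moment'],o['grip_width'])
o,c=snap('side','side16'); im=cv2.convertScaleAbs(c['frame'][210:340,320:450,::-1],alpha=1.4,beta=10)
cv2.imwrite('pics/side16a.png',cv2.resize(im,None,fx=4.5,fy=4.5,interpolation=2))
```

```text
[ 533.90821467 -139.56569376   39.66058161] [-13.20889988   4.30233545   1.22052341] [ 0.55714589  2.09109662 -0.0527542 ] 23.52629752905539
```

View pics/side16a.png

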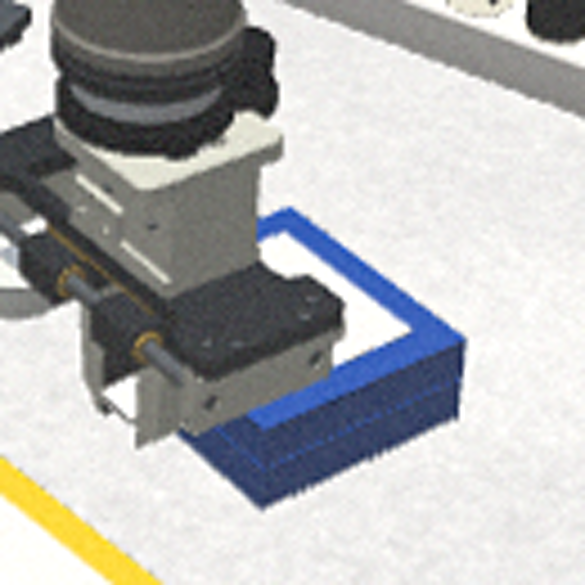

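Emit:
step_arm(
  increments="0 0 0 1.5 0 0.5 -1; 0 0 0 3 0 1.5 -1; 0 0 0 3.5 0 2 -1; 0 0 0 3.5 0 2 -1",
)

```text
time: 28.2
tool_pos: [533.7, -139.6, 39.4]
tcp_rot: [3.141, -0.007, 2.871]
contact_force: [-7.6, 3.7, 5.5]
grip_width: 23.6
```

Run:
```python
from h import *
o=get_obs(); print(o['tool_pos'],o['contact_force'],o['moment'],o['grip_width'])
o,c=snap('side','side17'); im=cv2.convertScaleAbs(c['frame'][210:340,320:450,::-1],alpha=1.4,beta=10)
cv2.imwrite('pics/side17a.png',cv2.resize(im,None,fx=4.5,fy=4.5,interpolation=2))
```

```text
[ 533.72777051 -139.55267153   39.35506085] [-7.63111757  3.72511206  5.4895286 ] [ 0.5178153   1.0400897  -0.03555214] 23.560193950600244
```

View pics/side17a.png

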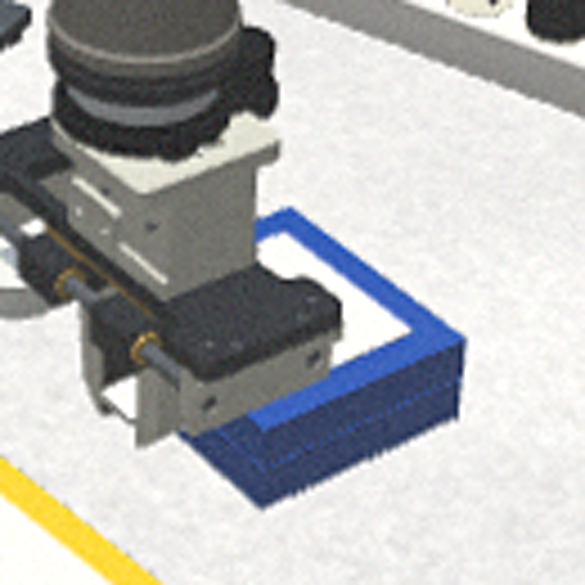

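Emit:
step_arm(
  increments="0 0 0 0 0 -0.5 0; 0 0 0 0 0 -0.5 0; 0 0 0 0 0 -0.5 0; 0 0 0 0 0 -0.5 0; 0 0 0 20 0 -30 0; 0 0 0 40 0 -80 0; 0 0 0 100 0 -130 0; 0 0 0 120 0 -160 0; 0 0 0 120 0 -160 0; 0 0 0 120 0 -160 0; 0 0 0 120 0 -160 0",
)

```text
time: 29.62
tool_pos: [420.8, -108.5, 198.9]
tcp_rot: [3.141, -0.003, 2.87]
contact_force: [0.1, 0.4, -0.5]
grip_width: 46.0
```

Run:
```python
from h import *
from fit import case
o,c=snap('side','side18'); print(o['tool_pos'],o['contact_force'],o['grip_width'],o['time'])
im=cv2.convertScaleAbs(c['frame'][240:330,325:440,::-1],alpha=1.4,beta=10)
cv2.imwrite('pics/side18a.png',cv2.resize(im,None,fx=6.5,fy=6.5,interpolation=2))
snap('scene','scene18')
o,c=snap('wrist','w18'); cv2.imwrite('pics/w18a.png',cv2.convertScaleAbs(c['frame'][:,:,::-1],alpha=1.4,beta=10))
```

```text
[ 420.80987798 -108.4980772   198.89206979] [ 0.1297466   0.42815472 -0.49558539] 46.030105542884236 29.625
```

View pics/side18a.png

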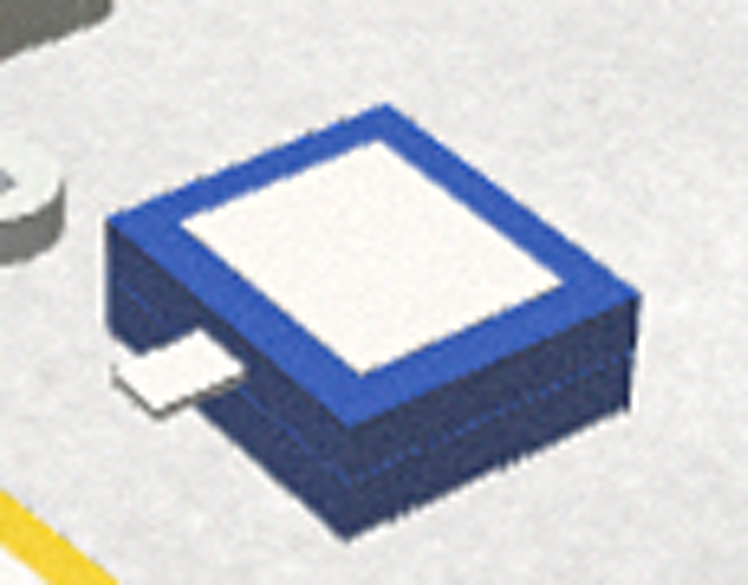

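View pics/scene18.png

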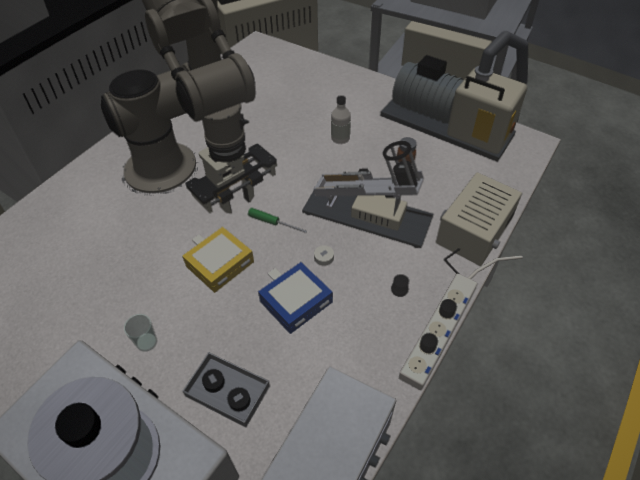

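View pics/side18.png

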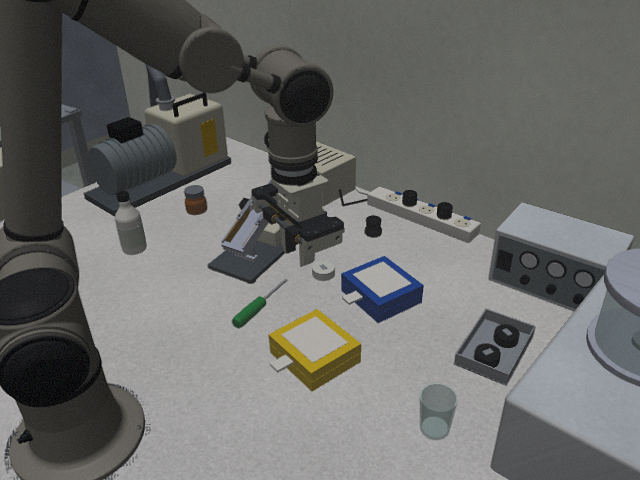

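Run:
```python
from h import *
print(close_job())
```

```text
the job is handed in; nothing more can be done
None
```

The red mount lies in the recess of the blue case, the lid is shut, and the job was handed in at about 29.6 s of the 72 s. The hand-in gave no verdict, so this rests on my own checks.

- **Opening the case:** I pinched the tab and swung the lid to about 1.65 rad.
- **Backing the mount out:** The closed fingertips pushed it past the roller to about chute x = 171 mm, with almost no sideways offset (wrist camera). It was lying on the floor in the window.
- **Lifting and placing:** I gripped it across y with the gripper leaning back 28° (opening 49.3 mm). It was lifted about 100 mm, then set down until the force reached 7 N and released.
- **Shutting the lid:** I swung it closed until the tab stopped moving at 5.5 N, then backed the arm away.

**Last checks:**
- The wrist and side pictures, taken before the lid was shut, show the mount face up, flat and roughly centred in the recess.
- The final side picture shows the lid front about 1 px lower than at the start, so I take it as shut.
- The bystanders look unmoved by eye in the final scene and side pictures.
- The arm is clear, with contact force near zero.

**What disagreed:**
- The fixed-camera fit put the feeder about 4 mm, and the case about 2 mm, away from where the wrist camera put them. I followed the wrist camera.
- The planned 28° lean could not be reached at the nest because joint 5 hit its limit. I went in there at 22° and pushed at about 25°.
- The first closing sweep left the lid slightly ajar, with up to 13 N sideways on the tab while I pressed it further down. Correcting the tool's position eased that to about 8 N, and the lid then seated.

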